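# Load the sloped capacitor carrier and stamp it as loaded

## Task

Take the three small capacitor cans from the white tray and put one into each well of the sloped carrier, fully home on the well floor. Then take the steel marking stamp from its stand, press it squarely and centred on the carrier's round marking pad with about 10 newtons for about a second, lift it straight off without sliding, and put it back upright in its stand. Leave the large can, the reel and the screwdriver alone.

Things in the scene. Friction and masses are not known exactly. Their poses are not given: they have to be found in the camera images.
- can0_mid (a point): small capacitor can: upright plain black cylinder with bare aluminium top, 22 mm diameter, 44 mm tall, about 30 g. The point is its centre (22 mm above its underside); z is its axis. Starts standing on the tray's floor in any of its quarters; the three small cans are interchangeable
- can1_mid (a point): small capacitor can: upright plain black cylinder with bare aluminium top, 22 mm diameter, 44 mm tall, about 30 g. The point is its centre (22 mm above its underside); z is its axis. Starts standing on the tray's floor in any of its quarters; the three small cans are interchangeable
- can2_mid (a point): small capacitor can: upright plain black cylinder with bare aluminium top, 22 mm diameter, 44 mm tall, about 30 g. The point is its centre (22 mm above its underside); z is its axis. Starts standing on the tray's floor in any of its quarters; the three small cans are interchangeable
- well0 (a point): a well of the carrier: the point is where the CENTRE of a small can lies when fully home (22 mm above the well's floor along z, 1 mm above the deck's face; a home can stands out by 23 mm and may lean a little). Square well 26 mm wide, 21 mm deep; three in a row, 62 mm apart. z = out of the well, square to the deck, 25 degrees from vertical, leaning to the low edge; x = up the slope; y = along the row
- well1 (a point): a well of the carrier: the point is where the CENTRE of a small can lies when fully home (22 mm above the well's floor along z, 1 mm above the deck's face; a home can stands out by 23 mm and may lean a little). Square well 26 mm wide, 21 mm deep; three in a row, 62 mm apart. z = out of the well, square to the deck, 25 degrees from vertical, leaning to the low edge; x = up the slope; y = along the row
- well2 (a point): a well of the carrier: the point is where the CENTRE of a small can lies when fully home (22 mm above the well's floor along z, 1 mm above the deck's face; a home can stands out by 23 mm and may lean a little). Square well 26 mm wide, 21 mm deep; three in a row, 62 mm apart. z = out of the well, square to the deck, 25 degrees from vertical, leaning to the low edge; x = up the slope; y = along the row
- pad_face (a point): centre of the face of the round black rubber marking pad (30 mm diameter, white dot in the middle) near the deck's low edge, in front of the middle well (56 mm down the slope from it). The face is 8 mm above the deck. z = out of the pad, square to the deck (25 degrees from vertical, leaning to the low edge), x = up the slope
- pad: the same marking pad; origin 8 mm below pad_face, same axes. It is sprung along z: 6 N per mm, unloaded at rest, hard stop after 4 mm (24 N). A good mark takes 7 to 15 N; more than 20 N spoils the mark, as does pressing off-centre by more than 6 mm or visibly askew
- carrier: fixed carrier: grey plastic deck 116 mm (up the slope) by 200 mm and 26 mm thick, on an aluminium base plate 116 x 200 mm; origin at the centre of the base's underside on the bench, z up, x = level direction in which the deck rises (away from the robot, more or less). The deck's face is about 32 mm high at its low edge, 81 mm at its high edge
- stamp_mid (a point): steel marking stamp, a plain round bar 22 mm in diameter and 100 mm long with a narrower foot 16 mm in diameter; about 140 g. The point is its centre, 50 mm from the foot's face; z points from foot to top. Starts upright in its stand, foot down
- stamp_foot (a point): centre of the flat face of the stamp's foot; same axes as stamp_mid (z from foot to top)
- stamp: the same stamp; origin at the foot's face
- stand_floor (a point): centre of the floor of the stamp stand's round hole. The stand is a fixed grey block 64 x 64 x 30 mm; hole 31 mm in diameter, 22 mm deep, floor 8 mm above the bench. z up. The stamp stands in it with its foot on this floor and 78 mm of it showing
- tray: fixed white parts tray, 180 x 170 mm, 12 mm high, walls 4 mm, floor 4 mm thick; origin under its centre on the bench. Holds the three small cans and the large can, one in each quarter
- can0: the same can as can0_mid; origin at the centre of its underside
- can1: the same can as can1_mid; origin at the centre of its underside
- can2: the same can as can2_mid; origin at the centre of its underside
- bigcan: large capacitor can of the same looks, 35 mm diameter, 50 mm tall, standing in the tray; origin at its underside. Leave it alone
- reel: grey reel wound with tin wire, 54 mm diameter, 38 mm tall, standing on the bench; origin at its underside. Leave it alone
- screwdriver: screwdriver, 170 mm long, lying on the bench; leave it alone

How it is judged:
On the way, in this order (a step that is already met when the one before it is completed fails the run):
1. each of the three wells holds one small can, fully home (((distance between can0_mid and well0 below 0.008 m and angle between the z axis of can0_mid and the z axis of well0, either way round below 0.26 rad) or (distance between can1_mid and well0 below 0.008 m and angle between the z axis of can1_mid and the z axis of well0, either way round below 0.26 rad) or (distance between can2_mid and well0 below 0.008 m and angle between the z axis of can2_mid and the z axis of well0, either way round below 0.26 rad)) and ((distance between can0_mid and well1 below 0.008 m and angle between the z axis of can0_mid and the z axis of well1, either way round below 0.26 rad) or (distance between can1_mid and well1 below 0.008 m and angle between the z axis of can1_mid and the z axis of well1, either way round below 0.26 rad) or (distance between can2_mid and well1 below 0.008 m and angle between the z axis of can2_mid and the z axis of well1, either way round below 0.26 rad)) and ((distance between can0_mid and well2 below 0.008 m and angle between the z axis of can0_mid and the z axis of well2, either way round below 0.26 rad) or (distance between can1_mid and well2 below 0.008 m and angle between the z axis of can1_mid and the z axis of well2, either way round below 0.26 rad) or (distance between can2_mid and well2 below 0.008 m and angle between the z axis of can2_mid and the z axis of well2, either way round below 0.26 rad))), for 0.2 s.
2. the stamp presses the marking pad squarely (within 8 degrees) and centred (within 6 mm) with 7 to 15 N for 0.5 s (contact force between stamp and pad between 7 and 15 N and angle between the z axis of stamp_foot and the z axis of pad_face, either way round below 0.14 rad and x of stamp_foot in the frame of pad_face between -0.006 and 0.006 m and y of stamp_foot in the frame of pad_face between -0.006 and 0.006 m), for 0.5 s.
At the end, for the whole second after the job is handed in: one small can in each of the three wells, its centre within 8 mm of its home point and its axis within 15 degrees of the well's; the stamp standing in its stand, foot within 13 mm of the centre of the hole's floor and within 11 degrees of upright; cans and stamp released and at rest (all of step 1 and distance between stamp_foot and stand_floor below 0.013 m and angle between stamp_mid's own z axis and vertical below 0.2 rad and linear speed of each of can0, can1, can2, stamp below 0.03 m/s); the robot touches nothing.
It fails at once if the stamp presses the marking pad with more than 20 N (contact force between stamp and pad above 20 N).
It fails at once if the stamp presses the pad (over 1.5 N) off-centre by more than 6 mm, slides off it, or is askew by more than 11 degrees (contact force between stamp and pad above 1.5 N and not (angle between the z axis of stamp_foot and the z axis of pad_face, either way round below 0.2 rad and x of stamp_foot in the frame of pad_face between -0.006 and 0.006 m and y of stamp_foot in the frame of pad_face between -0.006 and 0.006 m)).
It fails at once if the large can, the reel or the screwdriver is moved by more than 20 mm (distance of any of bigcan, reel, screwdriver from where it was at the start of the episode above 0.02 m).
It also fails if it takes over 72 s, if anything falls off the work surface, if the arm or the gripper's body presses on something with over 40 N, if the wrist force passes 120 N, or if a joint passes its speed limit or range.

## Robot

A 7-joint arm with a two-finger parallel gripper is mounted at the origin on the work surface. World frame = base frame: x ahead of the robot, y to its left, z up, the work surface at z = 0. Lengths are in m, angles in rad, forces in N, time in s.
With the tool pointing down it reaches from about 0.4 to 0.85 m from the base axis. Payload 10.4 kg.
Tool frame: the origin (TCP) lies at the very end of the fingers, on their centre line; the grasp point (between the pads) lies 19 mm behind it; z points along the fingers, y is the direction in which the jaws open and shut (so a half turn about z gives the same grasp; the last joint's range is limited). The gripper opens to 85 mm and grips with 20 to 120 N. Pads are 22 mm wide; open, the fingers measure 114 mm over their backs; the gripper's body (76 mm by 85 mm) begins 54 mm behind the grasp point. The pads swing forward as they close: fully open they stand 13 mm farther back than shut.
Start: joints at [1.319, 0.332, -0.065, 1.46, 0.022, 1.35, -0.088], TCP at [0.142, -0.609, 0.231] pointing down, gripper open.
Joint ranges: [-2.6, 2.6], [-0.5, 2.12], [-1.47, 1.34], [0.16, 2.42], [-1.27, 4.41], [0.06, 2.06], [-2.6, 2.6]. Speed limits (rad/s): [2.22, 2.22, 2.79, 2.79, 3.14, 3.14, 3.14].

## Interface

Orientations are given as a unit quaternion [x, y, z, w].
In Python, from workcell import get_obs, camera, camera_info, hand_in gives the robot as it stands.
- The arm moves only by the tool move_arm, never from a script. Its argument "moves" is a list of rows, each a list of 3 entries, a list of its own where there are three numbers: the shift along the tool's x, y, z in units of 25 mm (1.0 is 25 mm), then the turn, a rotation vector about the tool's x, y, z in degrees, then the opening, from 0 (shut) to 1 (fully open). A call has 1 to 5 rows; each row shifts and turns the commanded pose from where the row before left it, along the tool's axes as they then stand; what a row does not reach is not made up. A row lasts 1/8 s, in which the tool goes at most 62.5 mm and 10.7 degrees, less where a joint would pass 70% of its speed; a pose out of reach is approached as far as the arm can. A call is refused whole if a number of a shift passes 1 or a number of a turn 10.7, either way. A call with a gripper value outside its range is refused whole. The fingers move at their own pace and stop on an object; "squeeze" is the grip in N (left out, the last holds). Time passes only in rows, so rows that do not move let the fingers close. It gives the time, the measured TCP pose, the force and the opening at its end, in the units of the state.
- get_obs(): the state, without advancing time (a new reading comes with each control period).
- camera(name): name is "scene" or "top"; returns the picture (400x640x3 uint8, red, green, blue); there is no depth.
- camera_info(name): a dict with "fx", "fy", "cx", "cy" (pixels), "origin" and "rotation" of the camera in the world. Camera axes: x right, y down, z forward; pixel columns grow to the right and rows downward; lengths in m; the calibration is good to about 2 mm. A picture is of the moment at which its call begins. camera_info takes no time and is no camera call.
- hand_in(): hands the job in, once; it reports no verdict.
The state is a dict: "clock": time; "joint_pos": joint angles; "joint_velocities": joint speeds; "tau": joint torques, N m; "position": TCP position; "ee_rot": TCP orientation; "ft_force": force on the tool from outside, world axes, zero at the start; "torque": the same for the moment, N m; "grip_width": opening from 0.0 (shut) to 1.0 (fully open).
Only numpy, scipy, OpenCV 4.12 (cv2) and the standard library are available. Lean on these libraries where they do the work, as an engineer would, in place of code of your own. Each camera call takes 0.05 s, during which the arm holds its last target. There are 200 camera calls.

## Working session

There is one attempt and no reset: what is moved stays moved. The work goes in short steps, Python scripts to look and compute and a tool call to move; the robot and the scene stay as the last step left them, time stands still between calls to the robot, and variables do not carry over. Pictures are saved under pics/ and viewed, about 8 in all and at most 12, crops included, and the job is handed in when it is done.

Besides the shell and the picture viewer there is one more tool, called after "Emit:" as name(argument=value, ...) on one line, values as JSON. move_arm: Moves the arm, as the interface text tells. Its arguments: {"type":"object","properties":{"moves":{"type":"array","items":{"type":"array"}},"squeeze":{"type":"number"}},"required":["moves"]}

```bash
ls; mkdir -p pics; python3 - <<'E'
from workcell import *
import cv2
print(get_obs())
for n in("scene","top"):
    im=camera(n); cv2.imwrite(f"pics/{n}0.png",im[:,:,::-1]); print(n,camera_info(n))
E
```

```text
pics
{'clock': 0.0, 'joint_pos': array([ 1.31938299,  0.33287467, -0.06467878,  1.46093351,  0.02163336,
        1.34987867, -0.08849879]), 'joint_velocities': array([ 0.00109798,  0.00045028,  0.0005705 ,  0.00071827,  0.00103042,
       -0.00039637, -0.00038523]), 'tau': array([ 6.52849958e-04, -6.25444365e+01,  4.94267140e-02, -3.91604269e+01,
        1.62581610e-02,  9.91459878e-03, -5.28845192e-05]), 'position': array([ 0.14165347, -0.60836226,  0.23051786]), 'ee_rot': array([ 9.93461919e-01,  1.14161849e-01, -1.30820905e-04, -6.86670105e-04]), 'ft_force': array([ 1.65618193, -1.01146209,  0.4672924 ]), 'torque': array([-0.03589694, -0.01239304, -0.02351629]), 'grip_width': 1.0029162495292632}
scene {'fx': 380.30094010412574, 'fy': 380.30094010412574, 'cx': 325.8284816459293, 'cy': 195.04616154747254, 'origin': array([ 1.11641503, -0.25857507,  0.7366596 ]), 'rotation': array([ 0.80542376,  0.47458026, -0.18595893, -0.30246558])}
top {'fx': 407.0867994296125, 'fy': 407.0867994296125, 'cx': 315.72975563078734, 'cy': 201.5696808704713, 'origin': array([0.5121234 , 0.03559976, 0.98611743]), 'rotation': array([ 0.71183171, -0.70095564,  0.03839301, -0.02197239])}
```

View pics/top0.png

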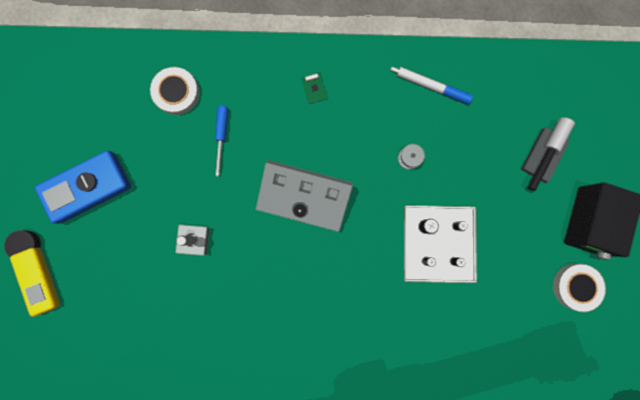

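View pics/scene0.png

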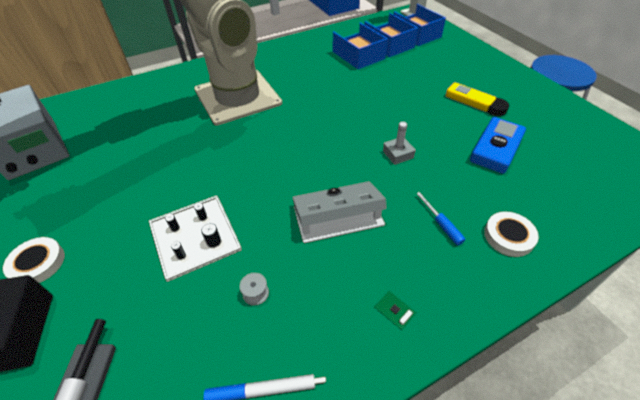

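The top view has +x up and +y left. The tray is near (440,244), with the big can at (429,226) and small cans at (460,226), (428,261) and (457,262). The carrier wells are near (279,179), (306,186) and (332,193), the pad at (300,210), and the stamp and stand near (187,240). The scene view agrees. I'll look at enlarged crops next.

```bash
cat > h.py <<'E'
from workcell import *
import numpy as np, cv2
from scipy.spatial.transform import Rotation as R
I={n:camera_info(n) for n in("scene","top")}
def ray(n,uv):
    i=I[n]; d=np.array([(uv[0]-i["cx"])/i["fx"],(uv[1]-i["cy"])/i["fy"],1.])
    return np.array(i["origin"]),R.from_quat(i["rotation"]).apply(d)
def onz(n,uv,z):
    o,d=ray(n,uv); return o+d*(z-o[2])/d[2]
def proj(n,p):
    i=I[n]; c=R.from_quat(i["rotation"]).inv().apply(np.asarray(p)-i["origin"])
    return np.array([i["fx"]*c[...,0]/c[...,2]+i["cx"],i["fy"]*c[...,1]/c[...,2]+i["cy"]]).T
def two(a,b):
    (o,d),(p,e)=ray("top",a),ray("scene",b); d/=np.linalg.norm(d); e/=np.linalg.norm(e)
    s=np.linalg.lstsq(np.c_[d,-e],p-o,rcond=None)[0]; A=o+d*s[0];B=p+e*s[1]
    return (A+B)/2,np.linalg.norm(A-B)
E
python3 - <<'E'
import cv2,numpy as np
t=cv2.imread("pics/top0.png");s=cv2.imread("pics/scene0.png")
def c(im,x,y,w,h): # upscaled to 400x300
    return cv2.resize(im[y:y+h,x:x+w],(400,300),interpolation=cv2.INTER_NEAREST)
o=np.vstack([np.hstack([c(t,390,200,100,84),c(t,250,155,110,82)]),np.hstack([c(t,170,215,48,36),c(s,285,175,110,82)])])
cv2.imwrite("pics/c1.png",o)
E
```

```text
(no output)
```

View pics/c1.png

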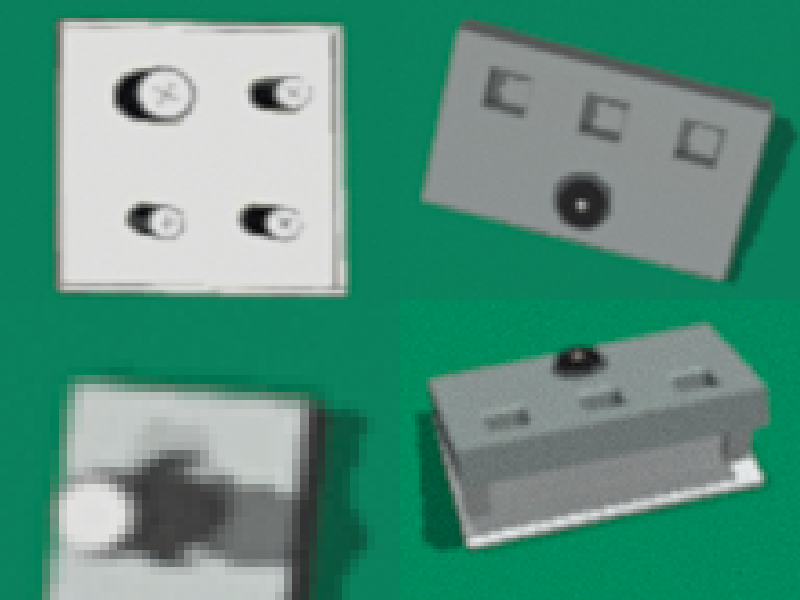

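The crops give these top-view pixels:
- Small can tops: (463.5,226), (432,262), (461.5,262).
- Stamp top: (181.5,241).
- Well mouths: (279.7,179.9), (306.4,186.7), (332.2,193.8).
- Pad dot: (299.8,210.8) in the top view, (333.7,190.9) in the scene view.

Next I'll convert these to world positions and check them against the given sizes.

```bash
python3 - <<'E'
from h import *
np.set_printoptions(precision=4,suppress=True)
t=cv2.imread("pics/top0.png");s=cv2.imread("pics/scene0.png")
# refine stamp top & dot by brightness
g=cv2.cvtColor(t,cv2.COLOR_BGR2GRAY);gs=cv2.cvtColor(s,cv2.COLOR_BGR2GRAY)
def cen(g,x,y,r,th):
    p=g[y-r:y+r+1,x-r:x+r+1]; m=cv2.moments((np.clip(p.astype(float)-th,0,None)))
    return x-r+m["m10"]/m["m00"],y-r+m["m01"]/m["m00"]
st=cen(g,181,241,5,215);dt=cen(g,300,211,2,60);ds=cen(gs,334,191,2,70)
print("stamp px",st,"dot",dt,ds)
print("stamp top",onz("top",st,.108))
print("dot two",two(dt,ds))
for n,p in dict(a=(463.5,226),b=(432,262),c=(461.5,262.2)).items(): print(n,onz("top",p,.048))
print("big",onz("top",(432,226.3),.054))
C=[onz("top",(250+(x-400)/3.636,155+y/3.659),z) for x,y,z in((424,198,.032),(726,280,.032),(771,107,.081),(458,36,.081))]
C=np.array(C);print("corners",C)
print("sides",[np.linalg.norm(C[i]-C[(i+1)%4]) for i in range(4)])
yv=(C[0]+C[3]-C[1]-C[2]);yv/=np.linalg.norm(yv);yv[2]=0
a=np.arctan2(-yv[0],yv[1]);print("yaw from long edges",a,np.degrees(a))
c=C.mean(0)
W=[(279.7,179.9),(306.4,186.7),(332.2,193.8)]
wl=np.array([onz("top",w,.0565) for w in W]);v=wl[0]-wl[2];print("yaw wells",np.degrees(np.arctan2(-v[0],v[1])))
X=np.array([np.cos(a)*np.cos(np.radians(25)),np.sin(a)*np.cos(np.radians(25)),np.sin(np.radians(25))]);Y=np.array([-np.sin(a),np.cos(a),0]);Z=np.cross(X,Y)
print("XYZ",X,Y,Z,"center",c)
def onp(uv,off):
    o,d=ray("top",uv); return o+d*((c+off*Z-o)@Z/(d@Z))
for w in W: p=onp(w,0);print("well",p,(p-c)@X,(p-c)@Y)
p=onp(dt,.008);print("dot",p,(p-c)@X,(p-c)@Y)
# stand: light block top at z .03
hsv=cv2.cvtColor(t,cv2.COLOR_BGR2HSV);E=(hsv[...,1]<80).astype(np.uint8)[215:270,165:225]
cn=max(cv2.findContours(E,0,2)[0],key=cv2.contourArea);r=cv2.minAreaRect(cn);print("stand rect",r);print([onz("top",q+np.array([165,215]),.03) for q in cv2.boxPoints(r)])
E
```

```text
stamp px (180.8548387096774, 240.32258064516128) dot (299.25383304940374, 210.412265758092) (333.38461538461536, 189.54615384615386)
stamp top [0.4999 0.302  0.108 ]
dot two (array([0.5712, 0.0518, 0.05  ]), np.float64(0.0006742598680142823))
a [ 0.5413 -0.3296  0.048 ]
b [ 0.4575 -0.2551  0.048 ]
c [ 0.4579 -0.3235  0.048 ]
big [ 0.5393 -0.2541  0.054 ]
corners [[ 0.574   0.1522  0.032 ]
 [ 0.5245 -0.043   0.032 ]
 [ 0.6302 -0.0658  0.081 ]
 [ 0.6706  0.128   0.081 ]]
sides [np.float64(0.20141704463305626), np.float64(0.1186610230780048), np.float64(0.19799053826398702), np.float64(0.11102312549637443)]
yaw from long edges -0.22717115895479176 -13.015948635205126
yaw wells -13.941947187619036
XYZ [ 0.883  -0.2041  0.4226] [0.2252 0.9743 0.    ] [-0.4118  0.0952  0.9063] center [0.5998 0.0428 0.0565]
well [0.6388 0.0973 0.0685] 0.028412116381579172 0.06185569026363084
well [0.6244 0.0365 0.0683] 0.027977311732505873 -0.000634841097137793
well [ 0.6092 -0.0223  0.0676] 0.026329074831423372 -0.06136421106064805
dot [0.5713 0.052  0.0514] -0.02921920601452505 0.0025506123432360835
stand rect ((26.68529510498047, 24.591175079345703), (31.368871688842773, 28.8378849029541), 4.39870548248291)
[array([0.4699, 0.3381, 0.03  ]), array([0.5364, 0.3359, 0.03  ]), array([0.5319, 0.2633, 0.03  ]), array([0.4654, 0.2659, 0.03  ])]
```

```bash
cat > go.py <<'E'
import sys; from h import *
# usage: go.py x y z mode(v|t) n [yaw_extra_deg] : rows to reach the pose; v vertical, t tilted square to deck
YAW=-14.2
def rot(m,e=0):
    Rz=R.from_euler("z",YAW,degrees=True)
    r=Rz*R.from_euler("x",180,degrees=True)       # tool x up the slope, z down
    if m=="t": r=Rz*R.from_euler("y",-25,degrees=True)*R.from_euler("x",180,degrees=True)
    return r*R.from_euler("z",e,degrees=True)
if __name__=="__main__":
    x,y,z=map(float,sys.argv[1:4]);n=int(sys.argv[5]);e=float(sys.argv[6]) if len(sys.argv)>6 else 0
    o=get_obs();p=np.array(o["position"]);q=R.from_quat(o["ee_rot"]);t=rot(sys.argv[4],e)
    rv=(q.inv()*t).as_rotvec()/n;st=(np.array([x,y,z])-p)/n
    print("pos",p.round(4),"F",np.round(o["ft_force"],1),"w",round(o["grip_width"],3),"clk",round(o["clock"],2),"d",(np.array([x,y,z])-p).round(4),"turn/row",np.degrees(rv).round(2))
    for k in range(n):
        print(k,(q.inv().apply(st)/.025).round(2)); q=q*R.from_rotvec(rv)
E
python3 go.py .4590 -.3223 .13 v 14; python3 -c "
from go import *
print(rot('t').as_matrix().round(3))"
```

```text
pos [ 0.1417 -0.6084  0.2306] F [-0.   0.4 -0.6] w 0.998 clk 0.1 d [ 0.3173  0.2861 -0.1006] turn/row [-0.01  0.    1.95]
0 [ 1.07 -0.59  0.29]
1 [ 1.05 -0.63  0.29]
2 [ 1.03 -0.66  0.29]
3 [ 1.   -0.7   0.29]
4 [ 0.98 -0.73  0.29]
5 [ 0.95 -0.76  0.29]
6 [ 0.93 -0.79  0.29]
7 [ 0.9  -0.83  0.29]
8 [ 0.87 -0.86  0.29]
9 [ 0.84 -0.89  0.29]
10 [ 0.81 -0.91  0.29]
11 [ 0.78 -0.94  0.29]
12 [ 0.75 -0.97  0.29]
13 [ 0.71 -0.99  0.29]
[[ 0.879 -0.245  0.41 ]
 [-0.222 -0.969 -0.104]
 [ 0.423  0.    -0.906]]
```

Emit:
move_arm(moves=[[[1, -0.6, 0], [0, 0, 2], 0.6], [[1, -0.6, 0], [0, 0, 2], 0.6], [[1, -0.7, 0.3], [0, 0, 2], 0.6], [[1, -0.7, 0.3], [0, 0, 2], 0.6], [[1, -0.75, 0.3], [0, 0, 2], 0.6]], squeeze=40)

```text
clock: 0.72
position: [0.2526, -0.5054, 0.2083]
ee_rot: [1.0, 0.026, -0.0, -0.0]
ft_force: [0.2, -0.5, 0.0]
grip_width: 0.602
```

Emit:
move_arm(moves=[[[0.95, -0.75, 0.3], [0, 0, 2], 0.6], [[0.95, -0.8, 0.3], [0, 0, 2], 0.6], [[0.9, -0.8, 0.3], [0, 0, 2], 0.6], [[0.9, -0.85, 0.3], [0, 0, 2], 0.6], [[0.85, -0.9, 0.3], [0, 0, 2], 0.6]])

```text
clock: 1.35
position: [0.3682, -0.4047, 0.1708]
ee_rot: [0.998, -0.061, -0.0, -0.0]
ft_force: [0.2, 0.4, -0.3]
grip_width: 0.601
```

```bash
python3 go.py .4590 -.3223 .10 v 5
```

```text
pos [ 0.3682 -0.4047  0.1708] F [ 0.2  0.4 -0.3] w 0.601 clk 1.35 d [ 0.0908  0.0824 -0.0708] turn/row [-0.    0.    1.45]
0 [ 0.64 -0.74  0.57]
1 [ 0.62 -0.76  0.57]
2 [ 0.6  -0.77  0.57]
3 [ 0.58 -0.79  0.57]
4 [ 0.56 -0.8   0.57]
```

Emit:
move_arm(moves=[[[0.65, -0.75, 0.55], [0, 0, 1.45], 0.6], [[0.6, -0.75, 0.55], [0, 0, 1.45], 0.6], [[0.6, -0.75, 0.55], [0, 0, 1.45], 0.6], [[0.6, -0.8, 0.6], [0, 0, 1.45], 0.6], [[0.55, -0.8, 0.6], [0, 0, 1.45], 0.6]])

```text
clock: 1.98
position: [0.4583, -0.3227, 0.0993]
ee_rot: [0.992, -0.124, -0.0, -0.0]
ft_force: [0.5, -0.8, -0.3]
grip_width: 0.598
```

```bash
python3 go.py .4590 -.3223 .028 v 4; python3 - <<'E'
from h import *
im=camera("scene")[...,::-1];cv2.imwrite("pics/s1.png",cv2.resize(im[150:300,110:260],(600,600),interpolation=cv2.INTER_CUBIC))
E
```

```text
pos [ 0.4583 -0.3227  0.0993] F [ 0.5 -0.8 -0.3] w 0.598 clk 1.98 d [ 0.0007  0.0004 -0.0713] turn/row [-0.    0.01  0.  ]
0 [ 0.01 -0.01  0.71]
1 [ 0.01 -0.01  0.71]
2 [ 0.01 -0.01  0.71]
3 [ 0.01 -0.01  0.71]
```

View pics/s1.png

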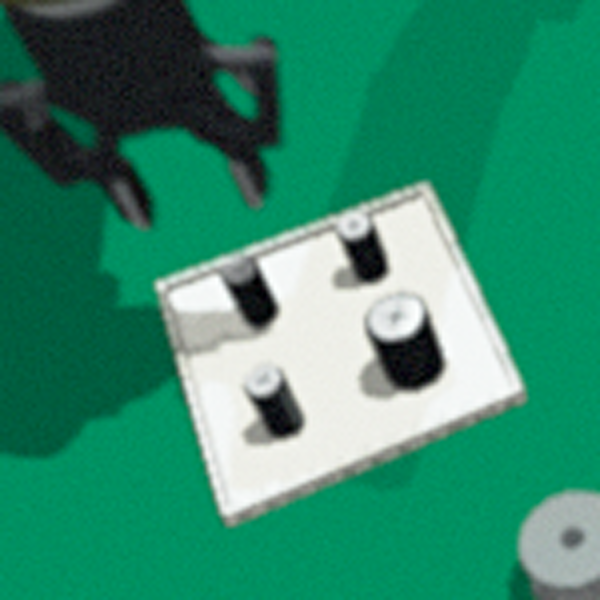

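The gripper hovers over can c, whose top is at about (240,270) in the crop. The other can tops are b (355,225) and a (267,380). I'll cross-check these positions with two views.

```bash
python3 - <<'E'
from h import *
for n,u,v in(("a",(463,225.5),(267,380)),("b",(431.5,261.5),(355,225)),("c",(461,261.7),(242,270)),("big",(431.5,225.8),(397,316))):
    p,g=two(u,(110+v[0]/4-.4,150+v[1]/4-.4));print(n,p.round(4),round(g,4), onz("top",u,.054 if n=="big" else .048).round(4))
p=get_obs()["position"];print("tcp in crop",(proj("scene",p)-[110,150])*4)
E
```

```text
a [ 0.5427 -0.3273  0.0482] 0.002 [ 0.5425 -0.3284  0.048 ]
b [ 0.4588 -0.2532  0.0492] 0.0008 [ 0.4586 -0.254   0.048 ]
c [ 0.4595 -0.3209  0.049 ] 0.0022 [ 0.4591 -0.3224  0.048 ]
big [ 0.5407 -0.252   0.0546] 0.0016 [ 0.5405 -0.2529  0.054 ]
tcp in crop [214.23520736 213.56754488]
```

Emit:
move_arm(moves=[[[0, 0, 0.7], [0, 0, 0], 0.6], [[0, 0, 0.7], [0, 0, 0], 0.6], [[0, 0, 0.7], [0, 0, 0], 0.6], [[0, 0, 0.7], [0, 0, 0], 0.6], [[0, 0, 0], [0, 0, 0], 0.4]])

```text
clock: 2.65
position: [0.4569, -0.3229, 0.0283]
ee_rot: [0.992, -0.123, -0.001, -0.001]
ft_force: [-0.6, 0.4, -0.6]
grip_width: 0.41
```

Emit:
move_arm(moves=[[[0, 0, 0], [0, 0, 0], 0], [[0, 0, 0], [0, 0, 0], 0], [[0, 0, 0], [0, 0, 0], 0], [[0, 0, 0], [0, 0, 0], 0]], squeeze=40)

```text
clock: 3.15
position: [0.4581, -0.3235, 0.0303]
ee_rot: [0.992, -0.123, 0.0, 0.0]
ft_force: [-0.1, 0.2, 0.0]
grip_width: 0.238
```

Emit:
move_arm(moves=[[[0, 0, -0.6], [0, 0, 0], 0], [[0, 0, -1], [0, 0, 0], 0], [[0, 0, -1], [0, 0, 0], 0], [[0, 0, -1], [0, 0, 0], 0], [[0, 0, -1], [0, 0, 0], 0]])

```text
clock: 3.78
position: [0.4581, -0.3234, 0.1471]
ee_rot: [0.992, -0.123, 0.0, 0.0]
ft_force: [0.6, 0.1, 0.1]
grip_width: 0.238
```

```bash
python3 go.py .593 -.0174 .13 t 13; python3 - <<'E'
from h import *
W=[(279.2,179.4),(305.9,186.2),(331.7,193.3)]
for w,v in zip(W,((697,80),(602,100),(508,120))):
    p,g=two(w,(285+(v[0]-400)/3.636-.5,175+v[1]/3.659-.5));print(p.round(4),round(g,4))
E
```

```text
pos [ 0.4581 -0.3234  0.1471] F [0.6 0.1 0.1] w 0.238 clk 3.77 d [ 0.1349  0.306  -0.0171] turn/row [0.   1.92 0.01]
0 [ 0.17 -1.01  0.05]
1 [ 0.17 -1.01  0.06]
2 [ 0.17 -1.01  0.06]
3 [ 0.17 -1.01  0.07]
4 [ 0.16 -1.01  0.08]
5 [ 0.16 -1.01  0.08]
6 [ 0.16 -1.01  0.09]
7 [ 0.15 -1.01  0.09]
8 [ 0.15 -1.01  0.1 ]
9 [ 0.15 -1.01  0.1 ]
10 [ 0.14 -1.01  0.11]
11 [ 0.14 -1.01  0.11]
12 [ 0.14 -1.01  0.12]
[0.6406 0.0993 0.0669] 0.0018
[0.6258 0.0379 0.0673] 0.0006
[ 0.6105 -0.0213  0.0663] 0.0001
```

Emit:
move_arm(moves=[[[0.15, -1, 0.05], [0, 1.9, 0], 0], [[0.15, -1, 0.05], [0, 1.9, 0], 0], [[0.15, -1, 0.05], [0, 1.9, 0], 0], [[0.15, -1, 0.05], [0, 1.9, 0], 0], [[0.15, -1, 0.1], [0, 1.9, 0], 0]])

```text
clock: 4.4
position: [0.5077, -0.2061, 0.1401]
ee_rot: [0.989, -0.123, 0.083, 0.011]
ft_force: [0.2, 0.5, -0.4]
grip_width: 0.241
```

Emit:
move_arm(moves=[[[0.15, -1, 0.1], [0, 1.9, 0], 0], [[0.15, -1, 0.1], [0, 1.9, 0], 0], [[0.15, -1, 0.1], [0, 1.9, 0], 0], [[0.15, -1, 0.1], [0, 1.9, 0], 0], [[0.15, -1, 0.1], [0, 1.9, 0], 0]])

```text
clock: 5.03
position: [0.5587, -0.0901, 0.1322]
ee_rot: [0.979, -0.121, 0.165, 0.021]
ft_force: [0.3, -0.9, -0.8]
grip_width: 0.236
```

```bash
python3 go.py .593 -.0174 .108 t 5
```

```text
pos [ 0.5587 -0.0901  0.1322] F [ 0.3 -0.9 -0.8] w 0.236 clk 5.03 d [ 0.0343  0.0727 -0.0242] turn/row [-0.    1.17  0.01]
0 [ 0.05 -0.63  0.22]
1 [ 0.05 -0.63  0.22]
2 [ 0.04 -0.63  0.23]
3 [ 0.04 -0.63  0.23]
4 [ 0.03 -0.63  0.23]
```

Emit:
move_arm(moves=[[[0.05, -0.65, 0.2], [0, 1.2, 0], 0], [[0.05, -0.65, 0.2], [0, 1.2, 0], 0], [[0.05, -0.6, 0.2], [0, 1.2, 0], 0], [[0.05, -0.65, 0.25], [0, 1.2, 0], 0], [[0.05, -0.6, 0.25], [0, 1.1, 0], 0]])

```text
clock: 5.65
position: [0.5934, -0.0179, 0.1088]
ee_rot: [0.969, -0.12, 0.215, 0.027]
ft_force: [0.4, -0.7, -0.9]
grip_width: 0.241
```

```bash
python3 go.py .593 -.0174 .104 t 1; python3 - <<'E'
from h import *
im=camera("scene")[...,::-1];a=cv2.resize(im[150:250,280:400],(600,500),interpolation=cv2.INTER_CUBIC)
Z=np.array([-.41,.104,.906])
cv2.imwrite("pics/s2.png",a)
o=get_obs();p=o["position"];q=R.from_quat(o["ee_rot"]);
for h in(-.025,.019,0):
    for dx in(-.011,0,.011):print(h,dx,((proj("scene",p+q.apply([dx,0,-h if h>0 else -h]))-[280,150]+.5)*5).round(1))
w=np.array([.6103,-.0218,.068]);X=q.apply([1,0,0]);Y=q.apply([0,1,0])
for i,j in((1,1),(1,-1),(-1,-1),(-1,1)):print("wellcorner",((proj("scene",w+.013*(i*X+j*Y))-[280,150]+.5)*5).round(1))
E
```

```text
pos [ 0.5934 -0.0179  0.1088] F [ 0.4 -0.7 -0.9] w 0.241 clk 5.65 d [-0.0004  0.0005 -0.0048] turn/row [-0.   -0.02  0.06]
0 [-0.1  -0.02  0.17]
-0.025 -0.011 [166.7 240.4]
-0.025 0 [171.4 249.6]
-0.025 0.011 [176.2 259. ]
0.019 -0.011 [153.7 151.9]
0.019 0 [158.3 160.3]
0.019 0.011 [163.1 168.8]
0 -0.011 [159.4 190.6]
0 0 [164.  199.3]
0 0.011 [168.8 208.2]
wellcorner [149.9 304.2]
wellcorner [205.9 292.5]
wellcorner [194.  269.9]
wellcorner [139.5 281.2]
```

View pics/s2.png

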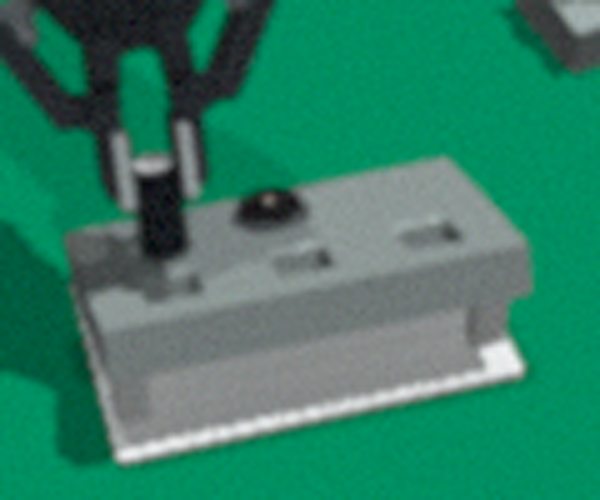

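The scene crop shows the can hanging square above well2, with its bottom centred at about (165.5,250) against a predicted 171.4. Its top is at (153,160). Wells 1 and 0 are at about (304,259) and (432,234). I'll measure the can-to-well offset within this one camera.

```bash
python3 - <<'E'
from h import *
im=camera("scene");g=cv2.cvtColor(im,cv2.COLOR_RGB2GRAY).astype(float)
np.set_printoptions(linewidth=220,precision=2,suppress=True)
o=get_obs();p=np.array(o["position"]);q=R.from_quat(o["ee_rot"])
# can axis: sub-pixel darkness-weighted column centre per row (below fingers)
for r in range(191,200):
    row=g[r,304:322];w=np.clip(95-row,0,None);c=304+(w*np.arange(18)).sum()/w.sum()
    # predicted axis col at this row
    s=np.linspace(-.02,.03,200);P=proj("scene",p+q.apply(np.c_[0*s,0*s,s]));print(r,round(c,2),round(float(np.interp(r,P[:,1],P[:,0])),2))
X=q.apply([1,0,0]);Y=-q.apply([0,1,0])
for n,w in(("w1",(.6253,.0384,.068)),("w0",(.6403,.0986,.068))):
    P=np.array([proj("scene",np.array(w)+.013*(i*X+j*Y)) for i,j in((1,1),(1,-1),(-1,-1),(-1,1))]);print(n,P)
print(g[196:208,330:352].astype(int))
print(g[190:204,356:378].astype(int))
E
```

```text
191 312.98 312.07
192 312.81 312.22
193 313.09 312.36
194 313.5 312.51
195 313.58 312.65
196 313.63 312.8
197 312.81 312.95
198 312.98 313.09
199 313.14 313.24
w1 [[346.94 202.49]
 [336.01 204.78]
 [333.24 200.37]
 [343.9  198.15]]
w0 [[372.61 197.1 ]
 [361.92 199.34]
 [358.51 195.12]
 [368.94 192.95]]
[[103  98 103 101 110 111 119 120 125 127 124 128 129 125 132 138 145 148 147 145 150 148]
 [126 124 122 124 128 123 128 129 128 127 132 134 141 136 142 143 151 149 149 143 152 148]
 [126 129 131 130 127 126 131 134 130 136 149 151 160 150 146 144 151 150 152 149 150 146]
 [130 128 129 129 138 139 142 139 145 155 157 156 152 139 126 135 143 147 150 147 150 148]
 [130 124 129 138 143 144 142 141 145 143 140 131 123 109  92 112 137 151 149 144 151 148]
 [136 137 135 137 135 124 123 118 118 119 117 116 106  95  70  85 124 144 150 149 149 148]
 [147 146 150 138 131 118 106 107 108 117 112 116 109  97  79  80 113 139 144 151 151 151]
 [150 148 148 145 136 119 108 114 112 119 121 117 118 109 113 114 128 141 146 147 148 149]
 [148 149 146 148 143 132 120 123 122 128 136 134 134 134 138 143 14
[... 871 characters left out ...]
5 119 123 114 114 113  93  77  72 105 134 148 151 147 144 149]
 [147 149 147 139 125 113 115 117 116 116 112 115 103  77  74  99 123 134 149 153 150 149]
 [144 148 151 138 131 118 117 118 118 121 122 122 119 121 118 123 130 145 145 152 148 150]
 [148 151 149 146 141 131 127 133 129 135 139 138 143 145 145 145 151 152 145 148 149 144]
 [151 149 150 147 150 145 138 143 143 149 149 149 151 149 149 149 145 142 145 140 136 134]
 [149 149 152 147 152 148 148 150 147 150 150 148 147 141 141 133 132 129 128 121 119 118]
 [151 151 149 148 150 146 148 144 140 142 137 135 131 130 120 121 118 119 118 117 115 118]
 [147 148 145 141 135 140 142 127 133 125 123 118 117 116 115 112 116 118 111 115 118 118]]
```

```bash
python3 - <<'E'
from h import *
im=camera("scene");g=cv2.cvtColor(im,cv2.COLOR_RGB2GRAY)
np.set_printoptions(linewidth=220)
print("cols 300..326");
for r in range(178,206):print(r,g[r,300:326])
E
```

```text
cols 300..326
178 [ 51  35  32  75 135 144 114  87  81  84  84  83  84  87  70  39  66 133 152 119  67  44  65  82  82  83]
179 [ 59  32  26  67 133 154 120  88  81  83  85  80  86  83  75  49  63 122 152 123  71  45  60  82  85  86]
180 [ 58  34  28  66 125 154 125  96  87  93  91  95  95 102 103  57  58 115 144 122  83  46  59  78  80  81]
181 [ 60  41  23  48 114 148 127 101 102 112 111 118 114 118 110  77  59 100 140 134  87  54  58  77  85  85]
182 [ 59  46  31  50 102 142 142 123 147 159 154 155 158 154 131  78  49  95 141 144  86  57  49  73  85  82]
183 [ 64  52  40  47  92 141 148 130 150 172 178 173 169 156 118  61  36  89 138 151 104  48  55  73  85  87]
184 [ 68  46  43  40  78 140 153 119 106 128 136 129 111  91  66  28  30  77 140 153 112  55  47  72  85  83]
185 [ 73  57  36  40  72 137 154 114  67  52  61  51  44  36  24  14  20  71 138 152 118  71  54  73  78  85]
186 [ 78  55  42  31  69 131 151 118  61  27   5  21  29  26  16  23  19  62 131 154 123  80  66  82  83  83]
187 [ 83  65  50  36  64 121 146 122  74  27  13  28  27  25  23  28  13  58 120 151 135  98  85
[... 1293 characters left out ...]
 25  32  59 109 127 128 127 129 127 125]
200 [ 95  88  83  76  69  69  79  78  74  56  40  27  15  22  28  21  46  62  90 121 129 125 129 127 127 130]
201 [ 92  76  75  75  77  71  70  75  71  60  55  36  36  32  39  58  87 105 117 126 127 129 127 125 128 127]
202 [ 79  74  69  75  72  74  74  70  68  73  66  59  58  54  63  90 120 129 130 133 123 128 127 125 131 128]
203 [ 76  69  75  70  72  73  74  72  78  70  72  72  76  71  82 121 138 144 137 133 129 130 125 129 128 132]
204 [ 68  73  74  71  69  70  70  69  72  71  76  80  82  76  95 126 142 135 125 118 127 129 128 129 136 138]
205 [ 75  75  71  70  71  68  73  76  82  82  84  84  83  85  98 117 124 115  99 106 128 136 140 140 146 147]
```

Emit:
move_arm(moves=[[[-0.08, 0, 0.3], [0, 0, 0], 0], [[0, 0, 0.3], [0, 0, 0], 0], [[0, 0, 0.1], [0, 0, 0], 0], [[0, 0, 0.1], [0, 0, 0], 0], [[0, 0, 0.1], [0, 0, 0], 0]])

```text
clock: 6.42
position: [0.6005, -0.0203, 0.0864]
ee_rot: [0.969, -0.12, 0.214, 0.027]
ft_force: [0.9, -0.1, -0.6]
grip_width: 0.235
```

```bash
cat > w.py <<'E'
import sys; from go import *
W={"0":(.6403,.0986,.068),"1":(.6253,.0384,.068),"2":(.6103,-.0218,.068),"p":(.5718,.0518,.0515)}
w=np.array(W[sys.argv[1]]);o=get_obs();p=np.array(o["position"]);t=rot("t");q=R.from_quat(o["ee_rot"])
l=t.inv().apply(p-w)*1e3
print("TCP in deck frame rel well mm: x %.1f y(tool) %.1f height %.1f"%(l[0],l[1],-l[2]),"F tool",t.inv().apply(o["ft_force"]).round(1),"tilt err",np.degrees((q.inv()*t).as_rotvec()).round(1),"w",round(o["grip_width"],3),"clk",round(o["clock"],2))
E
python3 w.py 2
```

```text
TCP in deck frame rel well mm: x -1.2 y(tool) 0.9 height 20.9 F tool [ 0.6 -0.1  0.9] tilt err [-0.   0.1  0.1] w 0.235 clk 6.42
```

Emit:
move_arm(moves=[[[0.02, -0.02, 0.12], [0, 0, 0], 0], [[0, 0, 0.12], [0, 0, 0], 0], [[0, 0, 0.12], [0, 0, 0], 0], [[0, 0, 0.12], [0, 0, 0], 0]])

```text
clock: 6.92
position: [0.6058, -0.0211, 0.0756]
ee_rot: [0.969, -0.12, 0.214, 0.027]
ft_force: [0.1, 0.2, -0.3]
grip_width: 0.241
```

```bash
python3 w.py 2
```

```text
TCP in deck frame rel well mm: x -0.9 y(tool) 0.4 height 8.8 F tool [-0.1 -0.2  0.3] tilt err [-0.   0.1  0.1] w 0.241 clk 6.92
```

Emit:
move_arm(moves=[[[0, 0, 0.06], [0, 0, 0], 0], [[0, 0, 0.06], [0, 0, 0], 0]])

```text
clock: 7.18
position: [0.6071, -0.0214, 0.073]
ee_rot: [0.969, -0.12, 0.214, 0.027]
ft_force: [0.3, 0.1, -0.3]
grip_width: 0.24
```

Emit:
move_arm(moves=[[[0, 0, 0.04], [0, 0, 0], 0], [[0, 0, 0.04], [0, 0, 0], 0]])

```text
clock: 7.42
position: [0.608, -0.0214, 0.0723]
ee_rot: [0.969, -0.12, 0.214, 0.027]
ft_force: [-19.3, 2.4, 24.9]
grip_width: 0.238
```

```bash
python3 w.py 2
```

```text
TCP in deck frame rel well mm: x -0.3 y(tool) 0.2 height 4.9 F tool [ -7.    2.4 -30.7] tilt err [0.  0.1 0.1] w 0.238 clk 7.42
```

Emit:
move_arm(moves=[[[0, 0, -0.04], [0, 0, 0], 0.45], [[0, 0, 0], [0, 0, 0], 0.45], [[0, 0, 0], [0, 0, 0], 0.45], [[0, 0, -0.6], [0, 0, 0], 0.45], [[0, 0, -1], [0, 0, 0], 0.45]])

```text
clock: 8.05
position: [0.5904, -0.0173, 0.1079]
ee_rot: [0.969, -0.12, 0.213, 0.026]
ft_force: [0.0, -0.0, 0.6]
grip_width: 0.452
```

Emit:
move_arm(moves=[[[0, 0, -1], [0, 0, 0], 0.6], [[0, 0, -0.5], [0, -2, 0], 0.6]])

```text
clock: 8.3
position: [0.5753, -0.0132, 0.1435]
ee_rot: [0.973, -0.12, 0.197, 0.025]
ft_force: [0.3, 0.0, 0.4]
grip_width: 0.602
```

```bash
python3 w.py 2; python3 go.py .4588 -.2537 .10 v 10; python3 - <<'E'
from h import *
im=camera("scene")[...,::-1];cv2.imwrite("pics/s3.png",cv2.resize(im[150:250,270:390],(600,500),interpolation=cv2.INTER_CUBIC))
E
```

```text
TCP in deck frame rel well mm: x -0.7 y(tool) 0.2 height 83.6 F tool [ 0.4 -0.1 -0.2] tilt err [-0.   2.1  0.1] w 0.602 clk 8.3
pos [ 0.5753 -0.0132  0.1435] F [0.3 0.  0.4] w 0.602 clk 8.3 d [-0.1165 -0.2405 -0.0435] turn/row [-0.   -2.29  0.01]
0 [-0.27  1.05  0.08]
1 [-0.26  1.05  0.09]
2 [-0.26  1.05  0.1 ]
3 [-0.26  1.05  0.11]
4 [-0.25  1.05  0.12]
5 [-0.25  1.05  0.13]
6 [-0.24  1.05  0.14]
7 [-0.24  1.05  0.15]
8 [-0.23  1.05  0.16]
9 [-0.22  1.05  0.17]
```

View pics/s3.png

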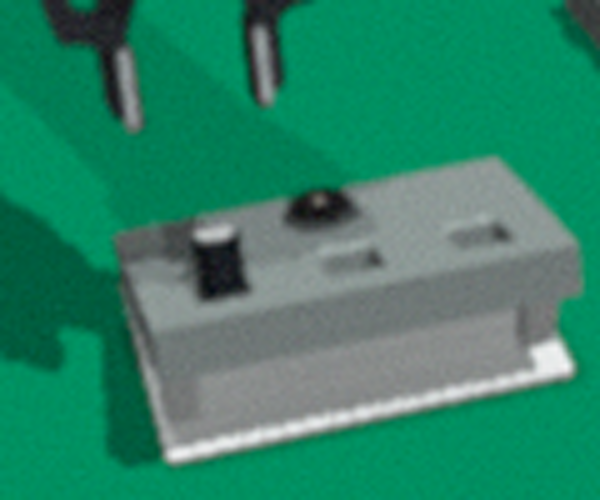

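Can c is seated in well2, with its top at crop (213,231) and about half its length showing. I'll check that numerically and go for can b.

Emit:
move_arm(moves=[[[-0.25, 1, 0.1], [0, -2.3, 0], 0.6], [[-0.25, 1, 0.1], [0, -2.3, 0], 0.6], [[-0.25, 1, 0.1], [0, -2.3, 0], 0.6], [[-0.25, 1, 0.1], [0, -2.3, 0], 0.6], [[-0.25, 1, 0.1], [0, -2.3, 0], 0.6]])

```text
clock: 8.98
position: [0.5199, -0.1294, 0.1202]
ee_rot: [0.988, -0.123, 0.098, 0.012]
ft_force: [0.5, -0.6, -0.1]
grip_width: 0.6
```

Emit:
move_arm(moves=[[[-0.25, 1, 0.1], [0, -2.3, 0], 0.6], [[-0.25, 1, 0.1], [0, -2.3, 0], 0.6], [[-0.25, 1, 0.1], [0, -2.3, 0], 0.6], [[-0.25, 1, 0.1], [0, -2.3, 0], 0.6], [[-0.2, 1, 0.1], [0, -2.3, 0], 0.6]])

```text
clock: 9.6
position: [0.4618, -0.2437, 0.1041]
ee_rot: [0.992, -0.123, -0.002, 0.0]
ft_force: [-0.4, -0.1, 0.3]
grip_width: 0.6
```

```bash
python3 go.py .4588 -.2537 .029 v 4; python3 -c "
from h import *
print((proj('scene',[.6009,-.0194,.0888])-[270,150]+.5)*5)"
```

```text
pos [ 0.4618 -0.2437  0.1041] F [-0.4 -0.1  0.3] w 0.6 clk 9.6 d [-0.003  -0.01   -0.0751] turn/row [0.01 0.05 0.01]
0 [-0.    0.1   0.75]
1 [-0.    0.1   0.75]
2 [-0.    0.1   0.75]
3 [-0.    0.1   0.75]
[215.79881354 241.4654635 ]
```

Emit:
move_arm(moves=[[[0, 0.1, 0.75], [0, 0, 0], 0.6], [[0, 0.1, 0.75], [0, 0, 0], 0.6], [[0, 0.1, 0.75], [0, 0, 0], 0.6], [[0, 0.1, 0.75], [0, 0, 0], 0.6], [[0, 0, 0], [0, 0, 0], 0.4]])

```text
clock: 10.22
position: [0.4587, -0.2521, 0.0281]
ee_rot: [0.992, -0.123, -0.002, -0.001]
ft_force: [-0.6, -0.0, -0.3]
grip_width: 0.403
```

Emit:
move_arm(moves=[[[0, 0, 0], [0, 0, 0], 0], [[0, 0, 0], [0, 0, 0], 0], [[0, 0, 0], [0, 0, 0], 0], [[0, 0, 0], [0, 0, 0], 0]])

```text
clock: 10.72
position: [0.46, -0.2525, 0.0301]
ee_rot: [0.992, -0.123, -0.001, 0.0]
ft_force: [0.4, 0.0, -0.6]
grip_width: 0.239
```

```bash
python3 - <<'E'
from h import *
g=cv2.cvtColor(camera("scene"),cv2.COLOR_RGB2GRAY);gt=cv2.cvtColor(camera("top"),cv2.COLOR_RGB2GRAY)
np.set_printoptions(linewidth=220)
for r in range(190,214):print(r,g[r,302:326])
Z=np.array([-.41,.104,.906]);w=np.array([.6103,-.0218,.068])
X=np.array([.879,-.222,.423])
for h in(0,.023,.027):print(h,proj("scene",w+h*Z),proj("top",w+h*Z),"front",proj("scene",w+h*Z+.011*X))
print("top 322..345")
for r in range(184,204):print(r,gt[r,320:346])
E
python3 go.py .4588 -.2537 .029 v 1
```

```text
190 [ 94  94  97  98  96  95  96  98  92  97  95  97  98  96  95  96 100 111 116 119 126 130 133 141]
191 [ 95  96  96  96  94  99  95  97  96  97  95 100 113 113 117 121 127 134 133 134 142 146 147 148]
192 [ 98  98  99  98  95  98 103 107 117 118 123 129 133 141 140 141 146 144 150 149 146 150 152 147]
193 [ 97 100 110 114 115 125 132 134 135 133 139 149 146 149 149 149 154 147 150 151 149 151 148 151]
194 [132 133 133 135 139 143 149 150 148 150 156 155 160 162 156 149 151 147 150 149 150 149 152 144]
195 [148 146 147 144 148 152 153 164 170 175 168 179 184 184 163 139 140 152 147 151 151 148 145 148]
196 [151 151 151 152 150 144 150 183 197 197 189 194 199 180 139 116 132 147 155 150 149 150 149 155]
197 [154 147 146 150 155 143 132 155 177 179 176 167 167 136  91  83 128 148 146 150 150 152 146 150]
198 [152 147 148 150 152 143 103  88 105 114 107 100  80  65  37  64 124 148 152 150 150 144 152 152]
199 [148 151 149 148 149 144 100  47  32  36  46  35  31  26  17  55 123 152 156 148 148 151 151 151]
200 [150 150 150 149 154 146 107  44  15  18  25  23  28  34  17  59 114 145 151
[... 3287 characters left out ...]
46 147]
199 [147 147 147 147 135 133 189 219 204 175 167 182 209 212 147  78  85 132 148 148 148 147 146 146 147 147]
200 [147 146 146 148 140 136 186 211 189 169 176 192 215 212 151  86  89 127 146 148 146 147 146 146 146 147]
201 [146 146 147 147 144 139 157 193 198 204 207 198 211 205 144  95  95 119 140 147 146 146 146 147 147 149]
202 [148 146 147 147 146 140 131 163 193 212 215 207 203 176 124  96 103 124 143 147 147 147 147 147 147 149]
203 [145 146 146 146 146 145 137 135 150 171 175 162 159 132 104  97 107 121 138 146 147 146 147 146 147 146]
pos [ 0.4599 -0.2524  0.0299] F [-0.7  0.  -0.4] w 0.239 clk 10.82 d [-0.0011 -0.0013 -0.0009] turn/row [0.01 0.08 0.06]
0 [-0.03  0.06  0.04]
```

```bash
python3 - <<'E'
from h import *
from go import rot
w=np.array([.6103,-.0218,.068])
for s in((311.7,196),(312,196.2)):
    p,g=two((329.8,199.6),s);l=rot("t").inv().apply(p-w)*1e3;print(p.round(4),g.round(4),"top of can rel well mouth: x %.1f y_tool %.1f h %.1f"%(l[0],l[1],-l[2]))
E
```

```text
[ 0.5937 -0.017   0.0866] 0.0023 top of can rel well mouth: x -7.8 y_tool -0.6 h 24.1
[ 0.5939 -0.0167  0.0859] 0.0016 top of can rel well mouth: x -8.0 y_tool -0.9 h 23.5
```

Emit:
move_arm(moves=[[[0, 0, -0.6], [0, 0, 0], 0], [[0, 0, -1], [0, 0, 0], 0], [[0, 0, -1], [0, 0, 0], 0], [[0, 0, -1], [0, 0, 0], 0], [[0, 0, -1], [0, 0, 0], 0]])

```text
clock: 11.45
position: [0.4601, -0.2524, 0.1468]
ee_rot: [0.992, -0.123, -0.0, 0.0]
ft_force: [-0.7, -0.8, -0.4]
grip_width: 0.236
```

```bash
python3 go.py .602 .0443 .12 t 13
```

```text
pos [ 0.4601 -0.2524  0.1468] F [-0.7 -0.8 -0.4] w 0.236 clk 11.45 d [ 0.1419  0.2967 -0.0268] turn/row [0.   1.93 0.01]
0 [ 0.2  -0.99  0.08]
1 [ 0.2  -0.99  0.09]
2 [ 0.19 -0.99  0.1 ]
3 [ 0.19 -0.99  0.1 ]
4 [ 0.19 -0.99  0.11]
5 [ 0.18 -0.99  0.11]
6 [ 0.18 -0.99  0.12]
7 [ 0.18 -0.99  0.13]
8 [ 0.17 -0.99  0.13]
9 [ 0.17 -0.99  0.14]
10 [ 0.16 -0.99  0.14]
11 [ 0.16 -0.99  0.15]
12 [ 0.15 -0.99  0.15]
```

Emit:
move_arm(moves=[[[0.2, -1, 0.1], [0, 1.9, 0], 0], [[0.2, -1, 0.1], [0, 1.9, 0], 0], [[0.2, -1, 0.1], [0, 1.9, 0], 0], [[0.2, -1, 0.1], [0, 1.9, 0], 0], [[0.2, -1, 0.1], [0, 1.9, 0], 0]])

```text
clock: 12.08
position: [0.516, -0.1368, 0.1351]
ee_rot: [0.989, -0.123, 0.082, 0.01]
ft_force: [0.4, 0.6, -0.4]
grip_width: 0.24
```

Emit:
move_arm(moves=[[[0.2, -1, 0.05], [0, 1.9, 0], 0], [[0.2, -1, 0.05], [0, 1.9, 0], 0], [[0.2, -1, 0.05], [0, 1.9, 0], 0], [[0.15, -1, 0.05], [0, 1.9, 0], 0], [[0.15, -1, 0.1], [0, 1.9, 0], 0]])

```text
clock: 12.7
position: [0.5695, -0.0214, 0.1329]
ee_rot: [0.979, -0.121, 0.164, 0.02]
ft_force: [-0.4, -0.4, -0.3]
grip_width: 0.236
```

Emit:
move_arm(moves=[[[0.15, -1, 0.05], [0, 2, 0], 0], [[0.15, -1, 0.1], [0, 2, 0], 0], [[0.15, -0.8, 0.1], [0, 2, 0], 0]])

```text
clock: 13.08
position: [0.5991, 0.0437, 0.1311]
ee_rot: [0.969, -0.12, 0.215, 0.027]
ft_force: [0.2, -0.2, 0.5]
grip_width: 0.235
```

```bash
python3 w.py 1
```

```text
TCP in deck frame rel well mm: x 2.4 y(tool) 1.3 height 68.5 F tool [ 0.5  0.2 -0.3] tilt err [-0.  -0.   0.1] w 0.235 clk 13.07
```

Emit:
move_arm(moves=[[[-0.13, -0.03, 0.5], [0, 0, 0], 0], [[0, 0, 0.5], [0, 0, 0], 0], [[0, 0, 0.3], [0, 0, 0], 0], [[0, 0, 0], [0, 0, 0], 0]])

```text
clock: 13.58
position: [0.6089, 0.0397, 0.0981]
ee_rot: [0.969, -0.121, 0.213, 0.027]
ft_force: [-0.4, 0.3, -0.1]
grip_width: 0.242
```

```bash
python3 w.py 1
```

```text
TCP in deck frame rel well mm: x -2.0 y(tool) 2.7 height 34.2 F tool [-0.4 -0.2 -0.1] tilt err [ 0.   0.2 -0. ] w 0.242 clk 13.57
```

Emit:
move_arm(moves=[[[0.05, -0.09, 0], [0, 0, 0], 0], [[0, 0, 0.1], [0, 0, 0], 0], [[0, 0, 0.1], [0, 0, 0], 0]])

```text
clock: 13.95
position: [0.6129, 0.0421, 0.0951]
ee_rot: [0.969, -0.12, 0.214, 0.027]
ft_force: [-0.5, -0.2, -0.3]
grip_width: 0.238
```

```bash
python3 w.py 1
```

```text
TCP in deck frame rel well mm: x -0.3 y(tool) -0.6 height 30.0 F tool [-0.5  0.4  0.1] tilt err [-0.   0.1  0.1] w 0.238 clk 13.95
```

Emit:
move_arm(moves=[[[-0.02, 0.03, 0.1], [0, 0, 0], 0], [[0, 0, 0.1], [0, 0, 0], 0], [[0, 0, 0.1], [0, 0, 0], 0], [[0, 0, 0.1], [0, 0, 0], 0]])

```text
clock: 14.45
position: [0.6163, 0.0405, 0.0855]
ee_rot: [0.969, -0.12, 0.214, 0.027]
ft_force: [-0.7, 0.5, -0.7]
grip_width: 0.239
```

```bash
python3 w.py 1
```

```text
TCP in deck frame rel well mm: x -1.0 y(tool) 0.2 height 19.8 F tool [-1.  -0.3  0.3] tilt err [-0.   0.1  0.1] w 0.239 clk 14.45
```

Emit:
move_arm(moves=[[[0, 0, 0.12], [0, 0, 0], 0], [[0, 0, 0.12], [0, 0, 0], 0], [[0, 0, 0.12], [0, 0, 0], 0], [[0, 0, 0.12], [0, 0, 0], 0], [[0, 0, 0.06], [0, 0, 0], 0]])

```text
clock: 15.08
position: [0.6217, 0.0391, 0.0732]
ee_rot: [0.969, -0.12, 0.214, 0.027]
ft_force: [0.1, 0.5, 0.2]
grip_width: 0.242
```

```bash
python3 w.py 1
```

```text
TCP in deck frame rel well mm: x -1.1 y(tool) 0.2 height 6.3 F tool [ 0.1 -0.6 -0.2] tilt err [-0.   0.1  0.1] w 0.242 clk 15.07
```

Emit:
move_arm(moves=[[[-0.03, 0, 0.05], [0, 0, 0], 0], [[0, 0, 0.02], [0, 0, 0], 0]])

```text
clock: 15.32
position: [0.6218, 0.0392, 0.0717]
ee_rot: [0.969, -0.12, 0.214, 0.027]
ft_force: [-3.6, -0.5, 3.8]
grip_width: 0.24
```

Emit:
move_arm(moves=[[[0, 0, 0], [0, 0, 0], 0.45], [[0, 0, 0], [0, 0, 0], 0.45], [[0, 0, 0], [0, 0, 0], 0.45], [[0, 0, -0.8], [0, 0, 0], 0.45], [[0, 0, -1], [0, 0, 0], 0.45]])

```text
clock: 15.95
position: [0.6029, 0.0438, 0.1123]
ee_rot: [0.969, -0.12, 0.213, 0.027]
ft_force: [0.8, 0.2, -0.4]
grip_width: 0.456
```

Emit:
move_arm(moves=[[[0, 0, -1], [0, 0, 0], 0.6], [[0, 0, -0.5], [0, -2, 0], 0.6]])

```text
clock: 16.2
position: [0.5877, 0.0481, 0.1476]
ee_rot: [0.973, -0.12, 0.197, 0.024]
ft_force: [0.3, 0.0, 0.4]
grip_width: 0.601
```

```bash
python3 w.py 1; python3 go.py .5426 -.328 .10 v 15
```

```text
TCP in deck frame rel well mm: x -1.6 y(tool) -0.1 height 88.5 F tool [ 0.4 -0.1 -0.2] tilt err [-0.   2.1  0.1] w 0.601 clk 16.2
pos [0.5877 0.0481 0.1476] F [0.3 0.  0.4] w 0.601 clk 16.2 d [-0.0451 -0.3761 -0.0476] turn/row [-0.   -1.53  0.01]
0 [0.07 1.   0.17]
1 [0.07 1.   0.16]
2 [0.08 1.   0.16]
3 [0.08 1.   0.16]
4 [0.09 1.   0.16]
5 [0.09 1.   0.16]
6 [0.09 1.   0.15]
7 [0.1  1.   0.15]
8 [0.1  1.   0.15]
9 [0.11 1.   0.15]
10 [0.11 1.   0.14]
11 [0.11 1.   0.14]
12 [0.12 1.   0.14]
13 [0.12 1.   0.13]
14 [0.13 1.   0.13]
```

Emit:
move_arm(moves=[[[0.05, 1, 0.1], [0, -1.5, 0], 0.6], [[0.05, 1, 0.1], [0, -1.5, 0], 0.6], [[0.1, 1, 0.15], [0, -1.5, 0], 0.6], [[0.1, 1, 0.15], [0, -1.5, 0], 0.6], [[0.1, 1, 0.15], [0, -1.5, 0], 0.6]])

```text
clock: 16.82
position: [0.5719, -0.0781, 0.1344]
ee_rot: [0.983, -0.122, 0.133, 0.016]
ft_force: [0.5, 0.6, 0.2]
grip_width: 0.599
```

Emit:
move_arm(moves=[[[0.1, 1, 0.15], [0, -1.5, 0], 0.6], [[0.1, 1, 0.15], [0, -1.5, 0], 0.6], [[0.1, 1, 0.15], [0, -1.5, 0], 0.6], [[0.1, 1, 0.15], [0, -1.5, 0], 0.6], [[0.1, 1, 0.15], [0, -1.5, 0], 0.6]])

```text
clock: 17.45
position: [0.5571, -0.2033, 0.1187]
ee_rot: [0.99, -0.123, 0.068, 0.008]
ft_force: [-0.7, -0.1, 0.8]
grip_width: 0.6
```

Emit:
move_arm(moves=[[[0.1, 1, 0.15], [0, -1.5, 0], 0.6], [[0.1, 1, 0.15], [0, -1.5, 0], 0.6], [[0.1, 1, 0.15], [0, -1.5, 0], 0.6], [[0.1, 1, 0.15], [0, -1.5, 0], 0.6], [[0.15, 1, 0.15], [0, -2, 0], 0.6]])

```text
clock: 18.08
position: [0.5412, -0.3283, 0.1011]
ee_rot: [0.992, -0.123, -0.001, -0.0]
ft_force: [-0.1, -0.2, -0.3]
grip_width: 0.602
```

Emit:
move_arm(moves=[[[0, 0, 0], [0, 0, 0], 0.6]])

```text
clock: 18.2
position: [0.5407, -0.3297, 0.1004]
ee_rot: [0.992, -0.125, -0.001, 0.0]
ft_force: [-0.6, 0.5, 0.2]
grip_width: 0.6
```

```bash
python3 go.py .5426 -.328 .029 v 4; python3 - <<'E'
from h import *
t=camera("top")[...,::-1];s=camera("scene")[...,::-1]
f=lambda a:cv2.resize(a,(400,300),interpolation=cv2.INTER_CUBIC)
cv2.imwrite("pics/c4.png",np.hstack([f(t[165:225,265:345]),f(s[170:230,295:375])]))
E
```

```text
pos [ 0.5407 -0.3297  0.1004] F [-0.6  0.5  0.2] w 0.6 clk 18.2 d [ 0.0019  0.0017 -0.0714] turn/row [ 0.01  0.04 -0.03]
0 [ 0.02 -0.02  0.71]
1 [ 0.02 -0.02  0.71]
2 [ 0.02 -0.02  0.71]
3 [ 0.01 -0.02  0.71]
```

View pics/c4.png

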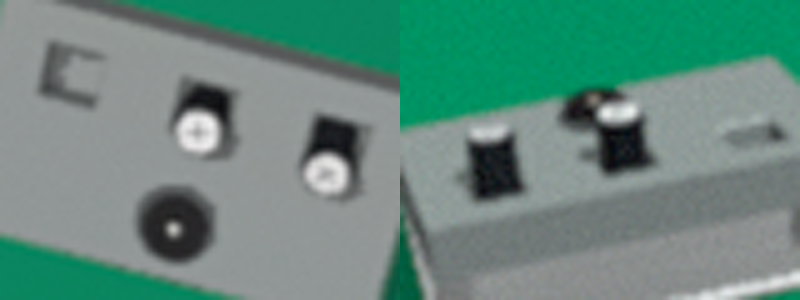

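Both cans are in wells 2 and 1, leaning slightly toward the low edge, with tops at (329.9,199.3) and (304.1,190.9) in the top view. Well0 is empty. Now can a.

Emit:
move_arm(moves=[[[0.05, -0.05, 0.7], [0, 0, 0], 0.6], [[0, 0, 0.7], [0, 0, 0], 0.6], [[0, 0, 0.7], [0, 0, 0], 0.6], [[0, 0, 0.75], [0, 0, 0], 0.6], [[0, 0, 0], [0, 0, 0], 0.4]])

```text
clock: 18.92
position: [0.5417, -0.3258, 0.0278]
ee_rot: [0.992, -0.123, -0.002, -0.001]
ft_force: [0.6, 1.5, 0.3]
grip_width: 0.41
```

Emit:
move_arm(moves=[[[0, 0, 0], [0, 0, 0], 0], [[0, 0, 0], [0, 0, 0], 0], [[0, 0, 0], [0, 0, 0], 0], [[0, 0, 0], [0, 0, 0], 0]])

```text
clock: 19.42
position: [0.543, -0.3265, 0.0303]
ee_rot: [0.992, -0.123, -0.001, 0.0]
ft_force: [0.5, 0.5, 0.2]
grip_width: 0.236
```

Emit:
move_arm(moves=[[[0, 0, -0.6], [0, 0, 0], 0], [[0, 0, -1], [0, 0, 0], 0], [[0, 0, -1], [0, 0, 0], 0], [[0, 0, -1], [0, 0, 0], 0], [[0, 0, -1], [0, 0, 0], 0]])

```text
clock: 20.05
position: [0.5433, -0.3265, 0.1471]
ee_rot: [0.992, -0.123, -0.0, 0.0]
ft_force: [-0.8, -0.4, 0.2]
grip_width: 0.24
```

```bash
python3 go.py .615 .105 .13 t 18
```

```text
pos [ 0.5433 -0.3265  0.1471] F [-0.8 -0.4  0.2] w 0.24 clk 20.05 d [ 0.0717  0.4315 -0.0171] turn/row [0.   1.39 0.  ]
0 [-0.08 -0.97  0.04]
1 [-0.08 -0.97  0.04]
2 [-0.08 -0.97  0.03]
3 [-0.08 -0.97  0.03]
4 [-0.08 -0.97  0.03]
5 [-0.08 -0.97  0.03]
6 [-0.08 -0.97  0.03]
7 [-0.09 -0.97  0.02]
8 [-0.09 -0.97  0.02]
9 [-0.09 -0.97  0.02]
10 [-0.09 -0.97  0.02]
11 [-0.09 -0.97  0.02]
12 [-0.09 -0.97  0.01]
13 [-0.09 -0.97  0.01]
14 [-0.09 -0.97  0.01]
15 [-0.09 -0.97  0.01]
16 [-0.09 -0.97  0.  ]
17 [-0.09 -0.97  0.  ]
```

Emit:
move_arm(moves=[[[-0.1, -1, 0], [0, 1.4, 0], 0], [[-0.1, -1, 0], [0, 1.4, 0], 0], [[-0.1, -1, 0], [0, 1.4, 0], 0], [[-0.1, -1, 0], [0, 1.4, 0], 0], [[-0.1, -1, 0], [0, 1.4, 0], 0]])

```text
clock: 20.68
position: [0.5618, -0.2015, 0.1457]
ee_rot: [0.991, -0.123, 0.061, 0.008]
ft_force: [0.6, 1.2, 0.5]
grip_width: 0.234
```

Emit:
move_arm(moves=[[[-0.1, -1, 0], [0, 1.4, 0], 0], [[-0.1, -1, 0], [0, 1.4, 0], 0], [[-0.1, -1, 0], [0, 1.4, 0], 0], [[-0.1, -1, 0], [0, 1.4, 0], 0], [[-0.1, -1, 0], [0, 1.4, 0], 0]])

```text
clock: 21.3
position: [0.5804, -0.0772, 0.1436]
ee_rot: [0.985, -0.122, 0.121, 0.015]
ft_force: [0.4, -0.7, -0.6]
grip_width: 0.237
```

Emit:
move_arm(moves=[[[-0.1, -1, 0], [0, 1.4, 0], 0], [[-0.1, -1, 0], [0, 1.4, 0], 0], [[-0.1, -1, 0], [0, 1.4, 0], 0], [[-0.1, -1, 0], [0, 1.4, 0], 0], [[-0.1, -1, 0], [0, 1.4, 0], 0]])

```text
clock: 21.92
position: [0.5994, 0.0469, 0.14]
ee_rot: [0.976, -0.121, 0.181, 0.023]
ft_force: [0.1, -0.5, 0.0]
grip_width: 0.242
```

Emit:
move_arm(moves=[[[0, -1, 0], [0, 1.4, 0], 0], [[0, -0.6, 0], [0, 1.3, 0], 0], [[0, 0, 0], [0, 1.3, 0], 0], [[0, 0, 0], [0, 0, 0], 0]])

```text
clock: 22.42
position: [0.6085, 0.0841, 0.139]
ee_rot: [0.969, -0.12, 0.214, 0.027]
ft_force: [-0.1, -0.8, -1.0]
grip_width: 0.238
```

```bash
python3 w.py 0
```

```text
TCP in deck frame rel well mm: x 5.3 y(tool) 21.8 height 75.9 F tool [-0.3  0.8  0.9] tilt err [0.  0.1 0.1] w 0.238 clk 22.43
```

Emit:
move_arm(moves=[[[-0.15, -0.45, 0.4], [0, 0, 0], 0], [[-0.1, -0.4, 0.4], [0, 0, 0], 0], [[0, 0, 0.4], [0, 0, 0], 0], [[0, 0, 0.3], [0, 0, 0], 0], [[0, 0, 0.1], [0, 0, 0], 0]])

```text
clock: 23.05
position: [0.6249, 0.1015, 0.0996]
ee_rot: [0.969, -0.121, 0.214, 0.027]
ft_force: [-0.4, 0.3, -0.5]
grip_width: 0.237
```

```bash
python3 w.py 0
```

```text
TCP in deck frame rel well mm: x -0.9 y(tool) 0.9 height 35.2 F tool [-0.7 -0.2  0.3] tilt err [ 0.1  0.1 -0. ] w 0.237 clk 23.05
```

Emit:
move_arm(moves=[[[0, -0.02, 0.15], [0, 0, 0], 0], [[0, 0, 0.15], [0, 0, 0], 0], [[0, 0, 0.15], [0, 0, 0], 0], [[0, 0, 0.15], [0, 0, 0], 0]])

```text
clock: 23.55
position: [0.6312, 0.1017, 0.086]
ee_rot: [0.969, -0.12, 0.214, 0.027]
ft_force: [-0.3, -0.2, -0.2]
grip_width: 0.237
```

```bash
python3 w.py 0
```

```text
TCP in deck frame rel well mm: x -1.1 y(tool) -0.7 height 20.3 F tool [-0.3  0.3  0.1] tilt err [-0.   0.1  0.1] w 0.237 clk 23.55
```

Emit:
move_arm(moves=[[[0, 0.01, 0.12], [0, 0, 0], 0], [[0, 0, 0.12], [0, 0, 0], 0], [[0, 0, 0.12], [0, 0, 0], 0], [[0, 0, 0.12], [0, 0, 0], 0], [[0, 0, 0.06], [0, 0, 0], 0]])

```text
clock: 24.18
position: [0.6365, 0.1001, 0.0737]
ee_rot: [0.969, -0.12, 0.214, 0.027]
ft_force: [-0.8, -0.0, -0.9]
grip_width: 0.236
```

```bash
python3 w.py 0
```

```text
TCP in deck frame rel well mm: x -1.2 y(tool) -0.5 height 6.8 F tool [-1.1  0.2  0.5] tilt err [-0.   0.1  0.1] w 0.236 clk 24.18
```

Emit:
move_arm(moves=[[[-0.03, 0, 0.06], [0, 0, 0], 0], [[0, 0, 0.03], [0, 0, 0], 0]])

```text
clock: 24.42
position: [0.6367, 0.1, 0.0716]
ee_rot: [0.969, -0.12, 0.214, 0.027]
ft_force: [-5.0, 0.0, 5.9]
grip_width: 0.241
```

Emit:
move_arm(moves=[[[0, 0, 0], [0, 0, 0], 0.45], [[0, 0, 0], [0, 0, 0], 0.45], [[0, 0, 0], [0, 0, 0], 0.45], [[0, 0, -0.8], [0, 0, 0], 0.45], [[0, 0, -1], [0, 0, 0], 0.45]])

```text
clock: 25.05
position: [0.6179, 0.1045, 0.1123]
ee_rot: [0.969, -0.12, 0.213, 0.027]
ft_force: [0.0, 1.1, -0.5]
grip_width: 0.449
```

Emit:
move_arm(moves=[[[0, 0, -1], [0, 0, 0], 0.6], [[0, 0, -0.5], [0, -2, 0], 0.6]])

```text
clock: 25.3
position: [0.6026, 0.1091, 0.1477]
ee_rot: [0.973, -0.12, 0.197, 0.024]
ft_force: [-0.4, 0.9, 0.0]
grip_width: 0.6
```

```bash
python3 w.py 0; python3 go.py .500 .302 .15 v 9;python3 - <<'E'
from h import *
from go import rot
t=camera("top");s=camera("scene")
f=lambda a:cv2.resize(a[...,::-1],(400,300),interpolation=cv2.INTER_CUBIC)
cv2.imwrite("pics/c5.png",np.hstack([f(t[165:225,265:345]),f(s[170:230,295:375])]))
E
```

```text
TCP in deck frame rel well mm: x -1.8 y(tool) -1.0 height 88.7 F tool [-0.6 -0.8 -0.3] tilt err [-0.1  2.1  0.1] w 0.6 clk 25.3
pos [0.6026 0.1091 0.1477] F [-0.4  0.9  0. ] w 0.6 clk 25.3 d [-0.1026  0.1929  0.0023] turn/row [-0.   -2.55  0.01]
0 [-0.6  -0.72 -0.26]
1 [-0.61 -0.72 -0.24]
2 [-0.62 -0.72 -0.21]
3 [-0.63 -0.72 -0.18]
4 [-0.63 -0.72 -0.15]
5 [-0.64 -0.72 -0.13]
6 [-0.64 -0.72 -0.1 ]
7 [-0.65 -0.72 -0.07]
8 [-0.65 -0.72 -0.04]
```

Emit:
move_arm(moves=[[[-0.6, -0.7, -0.25], [0, -2.6, 0], 0.6], [[-0.6, -0.7, -0.25], [0, -2.6, 0], 0.6], [[-0.6, -0.7, -0.2], [0, -2.5, 0], 0.6], [[-0.65, -0.7, -0.2], [0, -2.5, 0], 0.6], [[-0.65, -0.7, -0.15], [0, -2.5, 0], 0.6]])

```text
clock: 26.02
position: [0.5446, 0.2136, 0.1469]
ee_rot: [0.988, -0.123, 0.088, 0.011]
ft_force: [-0.7, 1.2, 0.5]
grip_width: 0.603
```

Emit:
move_arm(moves=[[[-0.65, -0.75, -0.15], [0, -2.5, 0], 0.6], [[-0.65, -0.75, -0.1], [0, -2.6, 0], 0.6], [[-0.65, -0.75, -0.05], [0, -2.6, 0], 0.6], [[-0.65, -0.75, 0], [0, -2.6, 0], 0.6], [[0, 0, 0], [0, 0, 0], 0.6]])

```text
clock: 26.65
position: [0.4991, 0.3035, 0.1472]
ee_rot: [0.993, -0.122, -0.001, -0.0]
ft_force: [0.1, -0.4, 0.0]
grip_width: 0.601
```

```bash
python3 go.py .500 .302 .06 v 5;python3 - <<'E'
from h import *
t=camera("top");s=camera("scene")
f=lambda a:cv2.resize(a[...,::-1],(400,300),interpolation=cv2.INTER_CUBIC)
cv2.imwrite("pics/c6.png",np.vstack([np.hstack([f(t[165:225,265:345]),f(s[170:230,295:375])]),np.hstack([f(s[100:175,350:450]),f(t[200:275,150:250])])]))
print((proj("scene",[.5,.302,.108])-[350,100]+.5)*4)
E
```

```text
pos [0.4991 0.3035 0.1472] F [ 0.1 -0.4  0. ] w 0.601 clk 26.65 d [ 0.0009 -0.0015 -0.0872] turn/row [0.   0.03 0.03]
0 [0.01 0.01 0.7 ]
1 [0.01 0.01 0.7 ]
2 [0.01 0.01 0.7 ]
3 [0.01 0.01 0.7 ]
4 [0.01 0.01 0.7 ]
[212.78300613  94.67565758]
```

View pics/c6.png

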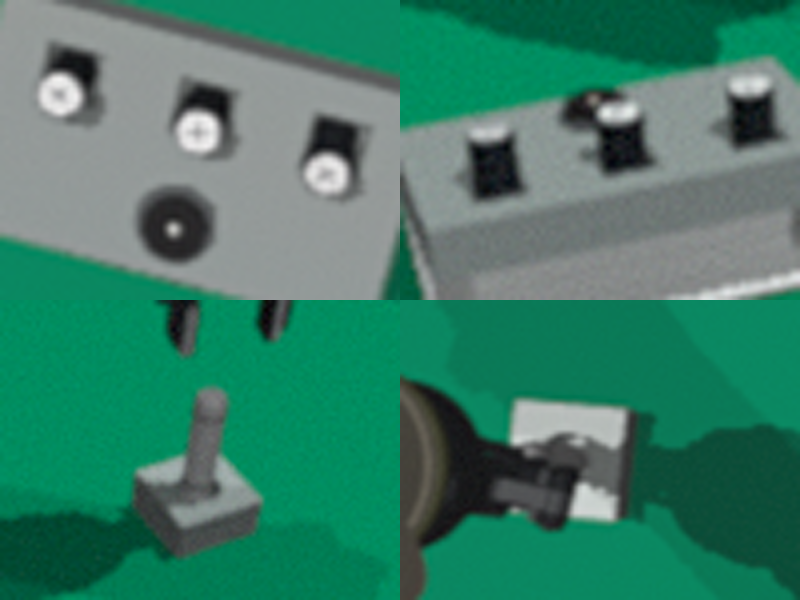

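All three cans are in their wells, with top-view centres at (277,183.5), (304,191) and (330,199.5). The stamp is upright in its stand, below the open fingers. I'll check the leans against each other.

```bash
python3 - <<'E'
from h import *
from go import rot
g=cv2.cvtColor(camera("top"),cv2.COLOR_RGB2GRAY).astype(float);gs=cv2.cvtColor(camera("scene"),cv2.COLOR_RGB2GRAY).astype(float)
def cen(g,x,y,r,th):
    x,y=int(round(x)),int(round(y));p=g[y-r:y+r+1,x-r:x+r+1];w=(np.clip(p-th,0,40));m=cv2.moments(w);return x-r+m["m10"]/m["m00"],y-r+m["m01"]/m["m00"]
for w,a,b in(((.6403,.0986,.068),(277,183.6),(364.5,186.5)),((.6253,.0384,.068),(304.3,191.2),(338.5,191.6)),((.6103,-.0218,.068),(330,199.5),(312.2,196))):
    A=cen(g,*a,6,158);B=cen(gs,*b,5,153);p,e=two(A,B);l=rot("t").inv().apply(p-np.array(w))*1e3
    print(np.round(A,1),np.round(B,1),"top rel mouth x %.1f ytool %.1f h %.1f gap %.4f"%(l[0],l[1],-l[2],e))
E
```

```text
[276.4 183.5] [364.4 186.3] top rel mouth x -3.6 ytool -0.9 h 23.5 gap 0.0009
[304.1 191.1] [338.5 191.9] top rel mouth x -4.4 ytool 0.3 h 22.4 gap 0.0002
[329.8 199.4] [312.3 195.8] top rel mouth x -7.1 ytool -1.3 h 24.7 gap 0.0011
```

Emit:
move_arm(moves=[[[0, 0.05, 0.7], [0, 0, 0], 0.6], [[0, 0, 0.7], [0, 0, 0], 0.6], [[0, 0, 0.7], [0, 0, 0], 0.6], [[0, 0, 0.7], [0, 0, 0], 0.6], [[0, 0, 0.7], [0, 0, 0], 0.5]])

```text
clock: 27.48
position: [0.4991, 0.3009, 0.0591]
ee_rot: [0.992, -0.123, -0.001, 0.0]
ft_force: [-0.1, 0.6, -0.2]
grip_width: 0.496
```

Emit:
move_arm(moves=[[[0, 0, 0], [0, 0, 0], 0], [[0, 0, 0], [0, 0, 0], 0], [[0, 0, 0], [0, 0, 0], 0], [[0, 0, 0], [0, 0, 0], 0], [[0, 0, 0], [0, 0, 0], 0]], squeeze=80)

```text
clock: 28.1
position: [0.4994, 0.301, 0.0608]
ee_rot: [0.992, -0.123, -0.001, -0.0]
ft_force: [-0.2, -0.0, -1.1]
grip_width: 0.237
```

Emit:
move_arm(moves=[[[0, 0, -0.6], [0, 0, 0], 0], [[0, 0, -1], [0, 0, 0], 0], [[0, 0, -1], [0, 0, 0], 0], [[0, 0, -1], [0, 0, 0], 0], [[0, 0, 0], [0, 0, 0], 0]])

```text
clock: 28.72
position: [0.5005, 0.3019, 0.1535]
ee_rot: [0.992, -0.123, 0.001, -0.002]
ft_force: [0.4, 0.0, -1.5]
grip_width: 0.241
```

```bash
python3 go.py .5378 .0604 .135 t 11
```

```text
pos [0.5005 0.3019 0.1535] F [ 0.4  0.  -1.5] w 0.241 clk 28.73 d [ 0.0373 -0.2415 -0.0185] turn/row [-0.02  2.26  0.  ]
0 [0.35 0.82 0.07]
1 [0.34 0.82 0.08]
2 [0.34 0.82 0.09]
3 [0.34 0.82 0.11]
4 [0.33 0.82 0.12]
5 [0.33 0.82 0.13]
6 [0.32 0.82 0.15]
7 [0.31 0.82 0.16]
8 [0.31 0.82 0.17]
9 [0.3  0.82 0.18]
10 [0.29 0.82 0.2 ]
```

Emit:
move_arm(moves=[[[0.3, 0.8, 0.05], [0, 2.3, 0], 0], [[0.3, 0.8, 0.05], [0, 2.3, 0], 0], [[0.3, 0.8, 0.1], [0, 2.3, 0], 0], [[0.3, 0.8, 0.1], [0, 2.3, 0], 0], [[0.3, 0.8, 0.1], [0, 2.3, 0], 0]])

```text
clock: 29.35
position: [0.5117, 0.1938, 0.1429]
ee_rot: [0.987, -0.122, 0.099, 0.013]
ft_force: [0.7, 0.1, -1.5]
grip_width: 0.237
```

Emit:
move_arm(moves=[[[0.3, 0.8, 0.1], [0, 2.3, 0], 0], [[0.3, 0.8, 0.1], [0, 2.3, 0], 0], [[0.3, 0.8, 0.15], [0, 2.2, 0], 0], [[0.3, 0.8, 0.15], [0, 2.2, 0], 0], [[0.3, 0.8, 0.15], [0, 2.2, 0], 0]])

```text
clock: 29.98
position: [0.5265, 0.0869, 0.1376]
ee_rot: [0.973, -0.121, 0.195, 0.024]
ft_force: [-0.2, -0.0, -1.9]
grip_width: 0.24
```

Emit:
move_arm(moves=[[[0.3, 0.8, 0.15], [0, 2.2, 0], 0], [[0, 0, 0], [0, 0, 0], 0], [[0, 0, 0], [0, 0, 0], 0]])

```text
clock: 30.35
position: [0.5302, 0.067, 0.1376]
ee_rot: [0.969, -0.12, 0.213, 0.026]
ft_force: [1.5, 0.0, -1.1]
grip_width: 0.234
```

```bash
python3 w.py p; python3 - <<'E'
from h import *
t=camera("top");s=camera("scene")
f=lambda a:cv2.resize(a[...,::-1],(400,400),interpolation=cv2.INTER_CUBIC)
cv2.imwrite("pics/c7.png",np.hstack([f(t[170:240,260:330]),f(s[145:215,295:365])]))
o=get_obs();p=o["position"];q=R.from_quat(o["ee_rot"])
for d in(.0528,.0,-.0472):print(d,((proj("scene",p+q.apply([0,0,d]))-[295,145]+.5)*400/70).round(1),((proj("top",p+q.apply([0,0,d]))-[260,170]+.5)*400/70).round(1))
E
```

```text
TCP in deck frame rel well mm: x -3.6 y(tool) -4.6 height 96.7 F tool [ 0.8 -0.4  1.6] tilt err [-0.1  0.2  0.1] w 0.234 clk 30.35
0.0528 [221.5 155.2] [198.9 277.6]
0.0 [207.5  35.6] [179.3 330.5]
-0.0472 [194.3 -76.2] [159.6 383.4]
```

View pics/c7.png

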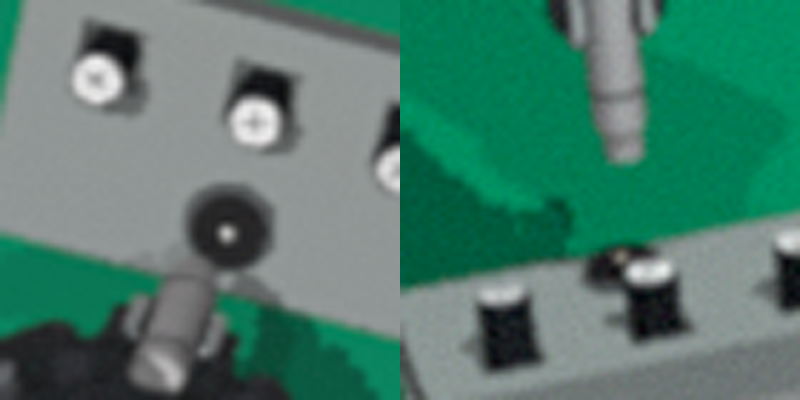

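The crops show the stamp foot at (197,265) in the top view and (226,155) in the scene view, within about 1.5 mm of prediction. The pad dot is at (227,234) in the top crop. I'll correct the offset and go down partway.

Emit:
move_arm(moves=[[[0.14, 0.2, 0], [0, 0, 0], 0], [[0, 0, 0.4], [0, 0, 0], 0], [[0, 0, 0.4], [0, 0, 0], 0], [[0, 0, 0.3], [0, 0, 0], 0], [[0, 0, 0.1], [0, 0, 0], 0]])

```text
clock: 31.08
position: [0.5441, 0.0575, 0.1109]
ee_rot: [0.969, -0.12, 0.213, 0.027]
ft_force: [0.6, -0.5, -2.2]
grip_width: 0.232
```

Emit:
move_arm(moves=[[[0, 0, 0], [0, 0, 0], 0], [[0, 0, 0], [0, 0, 0], 0]])

```text
clock: 31.32
position: [0.5444, 0.0577, 0.1121]
ee_rot: [0.969, -0.12, 0.213, 0.026]
ft_force: [-0.1, -0.2, -1.4]
grip_width: 0.235
```

```bash
python3 w.py p; python3 - <<'E'
from h import *
t=camera("top");s=camera("scene")
f=lambda a:cv2.resize(a[...,::-1],(400,400),interpolation=cv2.INTER_CUBIC)
cv2.imwrite("pics/c8.png",np.hstack([f(t[180:230,270:320]),f(s[155:205,305:355])]))
o=get_obs();p=o["position"];q=R.from_quat(o["ee_rot"])
print(((proj("scene",p+q.apply([0,0,.0528]))-[305,155]+.5)*8).round(1),((proj("top",p+q.apply([0,0,.0528]))-[270,180]+.5)*8).round(1))
P=np.array([.5718,.0518,.0515]);print("pad",((proj("scene",P)-[305,155]+.5)*8).round(1),((proj("top",P)-[270,180]+.5)*8).round(1))
E
```

```text
TCP in deck frame rel well mm: x 0.2 y(tool) 1.0 height 66.8 F tool [-0.6  0.2  1.2] tilt err [-0.   0.2  0.1] w 0.235 clk 31.32
[225.2 236.6] [236.  263.4]
pad [233.2 278.2] [238.9 245.6]
```

View pics/c8.png

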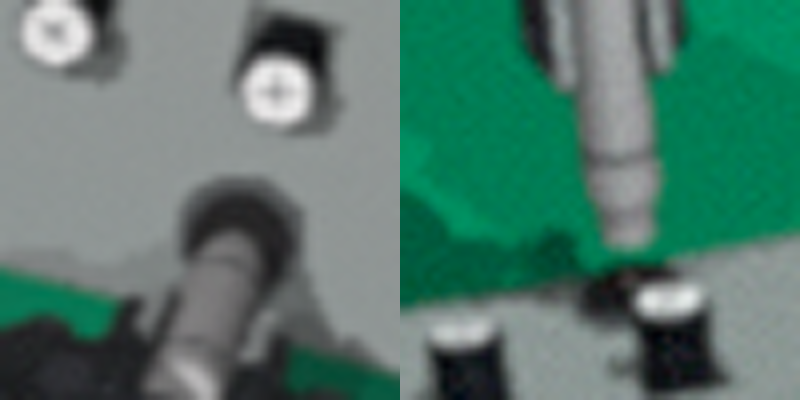

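The foot is centred on the pad to within about 1 mm in both views: foot (236,255) against pad (241,240) in the top crop, and 229 against 231 across in the scene crop. I'll approach in fine steps.

Emit:
move_arm(moves=[[[0, -0.01, 0.15], [0, 0, 0], 0], [[0, 0, 0.15], [0, 0, 0], 0], [[0, 0, 0.08], [0, 0, 0], 0], [[0, 0, 0], [0, 0, 0], 0], [[0, 0, 0], [0, 0, 0], 0]])

```text
clock: 32.05
position: [0.5482, 0.0569, 0.1033]
ee_rot: [0.969, -0.12, 0.213, 0.026]
ft_force: [0.6, 0.1, -2.3]
grip_width: 0.234
```

```bash
python3 w.py p
```

```text
TCP in deck frame rel well mm: x 0.1 y(tool) 0.8 height 57.1 F tool [-0.5 -0.2  2.3] tilt err [-0.   0.2  0.1] w 0.234 clk 32.05
```

Emit:
move_arm(moves=[[[0, 0, 0.04], [0, 0, 0], 0], [[0, 0, 0.04], [0, 0, 0], 0], [[0, 0, 0], [0, 0, 0], 0]])

```text
clock: 32.42
position: [0.549, 0.0567, 0.1014]
ee_rot: [0.969, -0.12, 0.213, 0.026]
ft_force: [1.1, 0.0, -2.1]
grip_width: 0.237
```

Emit:
move_arm(moves=[[[0, 0, 0.04], [0, 0, 0], 0], [[0, 0, 0], [0, 0, 0], 0]])

```text
clock: 32.67
position: [0.5494, 0.0565, 0.1005]
ee_rot: [0.969, -0.12, 0.213, 0.026]
ft_force: [1.4, 0.1, -1.6]
grip_width: 0.23
```

```bash
python3 w.py p
```

```text
TCP in deck frame rel well mm: x -0.0 y(tool) 0.9 height 54.1 F tool [ 0.5 -0.5  2. ] tilt err [-0.   0.2  0.1] w 0.23 clk 32.67
```

Emit:
move_arm(moves=[[[0, 0, 0.03], [0, 0, 0], 0], [[0, 0, 0], [0, 0, 0], 0]])

```text
clock: 32.92
position: [0.5497, 0.0564, 0.0998]
ee_rot: [0.969, -0.12, 0.213, 0.027]
ft_force: [0.2, 0.1, -2.1]
grip_width: 0.237
```

Emit:
move_arm(moves=[[[0, 0, 0.02], [0, 0, 0], 0], [[0, 0, 0], [0, 0, 0], 0]])

```text
clock: 33.17
position: [0.5499, 0.0564, 0.0994]
ee_rot: [0.969, -0.12, 0.213, 0.026]
ft_force: [0.6, -0.3, -1.6]
grip_width: 0.238
```

```bash
python3 w.py p
```

```text
TCP in deck frame rel well mm: x 0.0 y(tool) 0.9 height 52.8 F tool [-0.1  0.2  1.7] tilt err [-0.   0.2  0.1] w 0.238 clk 33.17
```

Emit:
move_arm(moves=[[[0, 0, 0.03], [0, 0, 0], 0], [[0, 0, 0], [0, 0, 0], 0]])

```text
clock: 33.42
position: [0.5502, 0.0563, 0.0987]
ee_rot: [0.969, -0.12, 0.213, 0.026]
ft_force: [-0.3, -0.2, -1.6]
grip_width: 0.237
```

```bash
python3 w.py p
```

```text
TCP in deck frame rel well mm: x -0.0 y(tool) 0.9 height 52.1 F tool [-0.9  0.3  1.4] tilt err [-0.   0.2  0.1] w 0.237 clk 33.42
```

Emit:
move_arm(moves=[[[0, 0, 0.03], [0, 0, 0], 0], [[0, 0, 0], [0, 0, 0], 0]])

```text
clock: 33.67
position: [0.5505, 0.0562, 0.098]
ee_rot: [0.969, -0.12, 0.213, 0.026]
ft_force: [-0.6, 0.1, -2.3]
grip_width: 0.232
```

```bash
python3 w.py p
```

```text
TCP in deck frame rel well mm: x -0.0 y(tool) 0.9 height 51.3 F tool [-1.5  0.   1.8] tilt err [-0.   0.2  0.1] w 0.232 clk 33.67
```

Emit:
move_arm(moves=[[[0, 0, 0.03], [0, 0, 0], 0], [[0, 0, 0], [0, 0, 0], 0]])

```text
clock: 33.92
position: [0.5509, 0.0562, 0.0975]
ee_rot: [0.969, -0.12, 0.213, 0.026]
ft_force: [-1.8, 0.1, -0.1]
grip_width: 0.234
```

Emit:
move_arm(moves=[[[0, 0, 0.03], [0, 0, 0], 0], [[0, 0, 0], [0, 0, 0], 0]])

```text
clock: 34.17
position: [0.5512, 0.0561, 0.0969]
ee_rot: [0.969, -0.12, 0.213, 0.026]
ft_force: [-4.0, -0.3, 4.1]
grip_width: 0.239
```

```bash
python3 w.py p
```

```text
TCP in deck frame rel well mm: x 0.1 y(tool) 0.9 height 50.0 F tool [-1.7  1.3 -5.3] tilt err [-0.   0.2  0.1] w 0.239 clk 34.17
```

Emit:
move_arm(moves=[[[0, 0, 0.02], [0, 0, 0], 0], [[0, 0, 0], [0, 0, 0], 0]])

```text
clock: 34.42
position: [0.5514, 0.0561, 0.0965]
ee_rot: [0.969, -0.12, 0.213, 0.026]
ft_force: [-5.3, 0.1, 6.4]
grip_width: 0.237
```

```bash
python3 w.py p
```

```text
TCP in deck frame rel well mm: x 0.1 y(tool) 0.8 height 49.5 F tool [-2.   1.2 -8. ] tilt err [-0.   0.2  0.1] w 0.237 clk 34.42
```

About 9.7 N net. I'll hold for about 1 s, then lift straight off.

Emit:
move_arm(moves=[[[0, 0, 0.005], [0, 0, 0], 0], [[0, 0, 0], [0, 0, 0], 0], [[0, 0, 0], [0, 0, 0], 0], [[0, 0, 0], [0, 0, 0], 0], [[0, 0, 0], [0, 0, 0], 0]])

```text
clock: 35.05
position: [0.5515, 0.0561, 0.0964]
ee_rot: [0.969, -0.12, 0.213, 0.026]
ft_force: [-5.2, -0.3, 6.9]
grip_width: 0.237
```

Emit:
move_arm(moves=[[[0, 0, 0], [0, 0, 0], 0], [[0, 0, 0], [0, 0, 0], 0], [[0, 0, 0], [0, 0, 0], 0]])

```text
clock: 35.42
position: [0.5515, 0.0561, 0.0964]
ee_rot: [0.969, -0.12, 0.213, 0.026]
ft_force: [-5.9, -0.5, 7.1]
grip_width: 0.234
```

```bash
python3 w.py p
```

```text
TCP in deck frame rel well mm: x 0.2 y(tool) 0.8 height 49.5 F tool [-2.1  1.9 -8.8] tilt err [-0.   0.2  0.1] w 0.234 clk 35.42
```

Emit:
move_arm(moves=[[[0, 0, -0.1], [0, 0, 0], 0], [[0, 0, -0.3], [0, 0, 0], 0], [[0, 0, -0.8], [0, 0, 0], 0], [[0, 0, -0.8], [0, 0, 0], 0], [[0, 0, 0], [0, 0, 0], 0]])

```text
clock: 36.05
position: [0.5316, 0.0616, 0.143]
ee_rot: [0.969, -0.12, 0.214, 0.026]
ft_force: [0.7, 1.0, -1.3]
grip_width: 0.239
```

```bash
python3 w.py p; python3 go.py .500 .302 .155 v 11
```

```text
TCP in deck frame rel well mm: x 1.2 y(tool) 0.4 height 100.4 F tool [-0.1 -1.2  1.4] tilt err [-0.1  0.   0. ] w 0.239 clk 36.05
pos [0.5316 0.0616 0.143 ] F [ 0.7  1.  -1.3] w 0.239 clk 36.05 d [-0.0316  0.2404  0.012 ] turn/row [-0.01 -2.27  0.01]
0 [-0.28 -0.82 -0.18]
1 [-0.28 -0.82 -0.16]
2 [-0.29 -0.82 -0.15]
3 [-0.3  -0.82 -0.14]
4 [-0.3  -0.82 -0.13]
5 [-0.31 -0.82 -0.12]
6 [-0.31 -0.82 -0.11]
7 [-0.31 -0.82 -0.09]
8 [-0.32 -0.82 -0.08]
9 [-0.32 -0.82 -0.07]
10 [-0.32 -0.82 -0.06]
```

Emit:
move_arm(moves=[[[-0.3, -0.8, -0.2], [0, -2.3, 0], 0], [[-0.3, -0.8, -0.2], [0, -2.3, 0], 0], [[-0.3, -0.8, -0.15], [0, -2.3, 0], 0], [[-0.3, -0.8, -0.15], [0, -2.3, 0], 0], [[-0.3, -0.8, -0.15], [0, -2.3, 0], 0]])

```text
clock: 36.67
position: [0.514, 0.1689, 0.1475]
ee_rot: [0.986, -0.122, 0.114, 0.014]
ft_force: [1.2, 0.0, -1.4]
grip_width: 0.238
```

Emit:
move_arm(moves=[[[-0.3, -0.8, -0.1], [0, -2.3, 0], 0], [[-0.3, -0.8, -0.1], [0, -2.3, 0], 0], [[-0.3, -0.8, -0.1], [0, -2.2, 0], 0], [[-0.3, -0.8, -0.1], [0, -2.2, 0], 0], [[-0.3, -0.8, -0.1], [0, -2.2, 0], 0]])

```text
clock: 37.3
position: [0.5009, 0.2754, 0.1539]
ee_rot: [0.992, -0.123, 0.017, 0.003]
ft_force: [-0.2, -0.0, -1.9]
grip_width: 0.236
```

Emit:
move_arm(moves=[[[-0.3, -0.8, -0.05], [0, -2.2, 0], 0], [[0, 0, 0], [0, 0, 0], 0], [[0, 0, 0], [0, 0, 0], 0]])

```text
clock: 37.67
position: [0.4986, 0.2953, 0.1552]
ee_rot: [0.992, -0.123, -0.001, 0.001]
ft_force: [-0.8, 0.4, -1.8]
grip_width: 0.235
```

```bash
python3 go.py .4997 .301 .0615 v 4
```

```text
pos [0.4986 0.2953 0.1552] F [-0.8  0.4 -1.8] w 0.235 clk 37.67 d [ 0.0011  0.0057 -0.0937] turn/row [0.02 0.02 0.01]
0 [-0.   -0.06  0.94]
1 [-0.   -0.06  0.94]
2 [-0.   -0.06  0.94]
3 [-0.   -0.06  0.94]
```

Emit:
move_arm(moves=[[[0, -0.23, 0], [0, 0, 0], 0], [[0, 0, 0.8], [0, 0, 0], 0], [[0, 0, 0.8], [0, 0, 0], 0], [[0, 0, 0.7], [0, 0, 0], 0], [[0, 0, 0], [0, 0, 0], 0]])

```text
clock: 38.3
position: [0.4991, 0.3013, 0.0972]
ee_rot: [0.992, -0.123, -0.002, 0.001]
ft_force: [0.2, -0.1, -1.4]
grip_width: 0.235
```

Emit:
move_arm(moves=[[[0, 0, 0], [0, 0, 0], 0], [[0, 0, 0], [0, 0, 0], 0]])

```text
clock: 38.55
position: [0.5002, 0.3022, 0.0994]
ee_rot: [0.992, -0.123, -0.0, -0.0]
ft_force: [-0.9, 0.3, -2.2]
grip_width: 0.235
```

```bash
python3 go.py .4997 .301 .0615 v 4
```

```text
pos [0.5002 0.3022 0.0994] F [-0.9  0.3 -2.2] w 0.235 clk 38.55 d [-0.0005 -0.0012 -0.0379] turn/row [-0.01  0.01  0.01]
0 [-0.    0.01  0.38]
1 [-0.    0.01  0.38]
2 [-0.    0.01  0.38]
3 [-0.    0.01  0.38]
```

Emit:
move_arm(moves=[[[0, 0.05, 0.25], [0, 0, 0], 0], [[0, 0, 0.25], [0, 0, 0], 0], [[0, 0, 0.25], [0, 0, 0], 0], [[0, 0, 0.25], [0, 0, 0], 0], [[0, 0, 0.25], [0, 0, 0], 0]])

```text
clock: 39.17
position: [0.4994, 0.3007, 0.0667]
ee_rot: [0.992, -0.123, -0.001, -0.0]
ft_force: [-0.6, 0.4, -2.5]
grip_width: 0.232
```

Emit:
move_arm(moves=[[[0, 0, 0.1], [0, 0, 0], 0], [[0, 0, 0.05], [0, 0, 0], 0]])

```text
clock: 39.42
position: [0.4994, 0.3007, 0.0634]
ee_rot: [0.992, -0.123, -0.001, -0.0]
ft_force: [-0.3, -0.6, -1.5]
grip_width: 0.236
```

```bash
python3 go.py .4997 .301 .0608 v 4
```

```text
pos [0.4994 0.3007 0.0634] F [-0.3 -0.6 -1.5] w 0.236 clk 39.42 d [ 0.0003  0.0003 -0.0026] turn/row [0.   0.03 0.01]
0 [ 0.   -0.    0.03]
1 [ 0.   -0.    0.03]
2 [ 0.   -0.    0.03]
3 [ 0.   -0.    0.03]
```

Emit:
move_arm(moves=[[[0, 0, 0.06], [0, 0, 0], 0], [[0, 0, 0.03], [0, 0, 0], 0], [[0, 0, 0], [0, 0, 0], 0]])

```text
clock: 39.8
position: [0.4994, 0.3007, 0.0613]
ee_rot: [0.992, -0.123, -0.001, -0.0]
ft_force: [-0.2, 0.1, -1.2]
grip_width: 0.232
```

```bash
python3 go.py .4997 .301 .0608 v 4|head -1
```

```text
pos [0.4994 0.3007 0.0613] F [-0.2  0.1 -1.2] w 0.232 clk 39.8 d [ 0.0003  0.0003 -0.0005] turn/row [-0.    0.02  0.01]
```

Emit:
move_arm(moves=[[[0, 0, 0.03], [0, 0, 0], 0], [[0, 0, 0], [0, 0, 0], 0]])

```text
clock: 40.05
position: [0.4994, 0.3007, 0.0605]
ee_rot: [0.992, -0.123, -0.001, -0.0]
ft_force: [0.6, -0.5, -1.6]
grip_width: 0.238
```

Emit:
move_arm(moves=[[[0, 0, 0.03], [0, 0, 0], 0], [[0, 0, 0], [0, 0, 0], 0]])

```text
clock: 40.3
position: [0.4994, 0.3006, 0.0597]
ee_rot: [0.992, -0.123, -0.001, -0.0]
ft_force: [0.0, -0.6, -1.6]
grip_width: 0.233
```

Emit:
move_arm(moves=[[[0, 0, 0.03], [0, 0, 0], 0], [[0, 0, 0], [0, 0, 0], 0]])

```text
clock: 40.55
position: [0.4996, 0.3007, 0.0595]
ee_rot: [0.992, -0.123, -0.001, -0.0]
ft_force: [-1.9, -1.7, 4.5]
grip_width: 0.238
```

Emit:
move_arm(moves=[[[0, 0, 0.02], [0, 0, 0], 0], [[0, 0, 0], [0, 0, 0], 0]])

```text
clock: 40.8
position: [0.4997, 0.3008, 0.0595]
ee_rot: [0.992, -0.123, -0.001, -0.0]
ft_force: [-3.4, -2.3, 9.2]
grip_width: 0.232
```

On the hole's floor. Release and retreat upward.

Emit:
move_arm(moves=[[[0, 0, -0.03], [0, 0, 0], 0.4], [[0, 0, 0], [0, 0, 0], 0.6], [[0, 0, 0], [0, 0, 0], 0.6], [[0, 0, 0], [0, 0, 0], 0.6], [[0, 0, -0.8], [0, 0, 0], 0.6]])

```text
clock: 41.42
position: [0.4985, 0.3001, 0.0787]
ee_rot: [0.992, -0.123, -0.002, 0.001]
ft_force: [-0.1, 0.2, -0.4]
grip_width: 0.601
```

Emit:
move_arm(moves=[[[0, 0, -1], [0, 0, 0], 0.6], [[0, 0, -1], [0, 0, 0], 0.6], [[0, 0, -1], [0, 0, 0], 0.6], [[-0.5, 0, -1], [0, 0, 0], 0.6], [[-1, 0, -0.5], [0, 0, 0], 0.6]])

```text
clock: 42.05
position: [0.464, 0.31, 0.1948]
ee_rot: [0.992, -0.124, 0.0, -0.001]
ft_force: [-0.3, 0.5, -0.2]
grip_width: 0.599
```

Emit:
move_arm(moves=[[[-0.5, -1, 0], [0, 0, 0], 0.6], [[0, -1, 0], [0, 0, 0], 0.6], [[0, -1, 0], [0, 0, 0], 0.6], [[0, -1, 0], [0, 0, 0], 0.6], [[0, 0, 0], [0, 0, 0], 0.6]])

```text
clock: 42.68
position: [0.4747, 0.4122, 0.1929]
ee_rot: [0.993, -0.121, -0.001, -0.001]
ft_force: [-0.4, -0.8, -0.6]
grip_width: 0.601
```

```bash
python3 - <<'E'
from h import *
t=camera("top");s=camera("scene")
f=lambda a:cv2.resize(a[...,::-1],(400,300),interpolation=cv2.INTER_CUBIC)
cv2.imwrite("pics/c9.png",np.vstack([np.hstack([f(t[165:225,265:345]),f(s[170:230,295:375])]),np.hstack([f(s[100:175,350:450]),f(t[200:275,150:250])])]))
o=get_obs();print(o["position"],o["ft_force"],o["clock"])
print((proj("scene",[[.5,.302,.108],[.5,.302,.03]])-[350,100]+.5)*4)
E
```

```text
[0.47544706 0.40970076 0.19269151] [ 0.01433005 -0.21332068  0.43876471] 42.775
[[212.78300613  94.67565758]
 [197.32001985 184.43149461]]
```

View pics/c9.png

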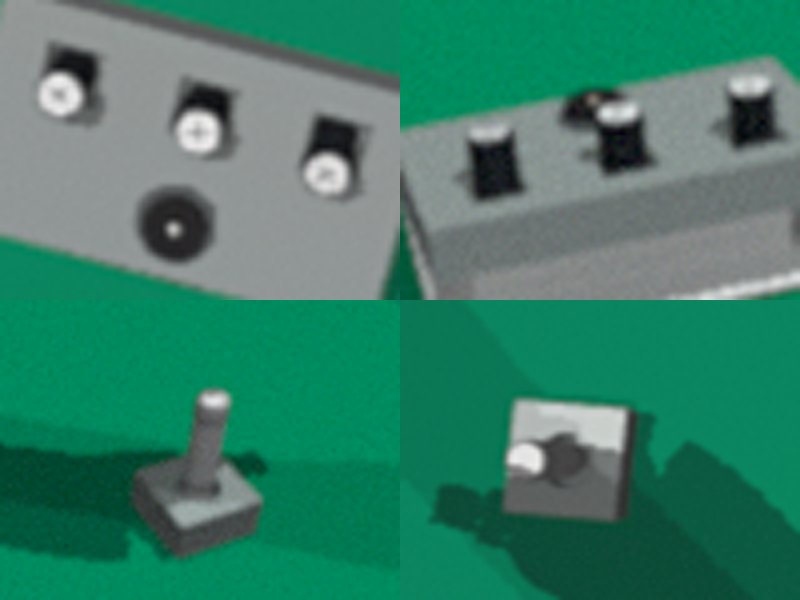

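The cans are unchanged. The stamp stands upright in its stand, with its top at (212,100) in the crop against an expected (213,95). The arm is clear, so I'll hand in.

```bash
python3 -c "
from workcell import *
print(hand_in())"
```

```text
the job is handed in; nothing more can be done
None
```

I placed the three small cans, made the mark, put the stamp back upright in its stand, and handed the job in at about 43 s. `hand_in` gives no verdict.

- **Cans:** each can went into its well without side force and down to floor contact. In the last pictures the can tops stand about 22–25 mm above the deck, against the 23 mm expected. The cans in wells 0 and 1 are nearly flat. The can in well 2 leans toward the low edge. My readings ranged from about 7° to 14°, and the well's size should limit the lean to about 12–13°. That is inside the 15° limit, but it is the least certain part.
- **Stamp press:** I pressed at about 10 N (force sensor reading, stamp weight removed) for just over a second. By the arm's position the stamp was within about 1 mm of the pad's centre and 0.2° of square, then lifted straight off along the pad's axis. The two cameras and the arm's readings differed by about 1–2 mm.
- **Stamp return:** it was set on the hole's floor and released. The last pictures show it upright, about where it stood at the start.
- **End state:** the arm was clear, with no force on it. I did not measure the large can, reel and screwdriver at the end, but I felt no contact with them.

I viewed 9 pictures.

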